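Clear and reload the temple router's corner fence

ROBOT

A 6-joint arm with a two-finger parallel gripper is mounted at the origin on the work surface. World frame = base frame: x ahead of the robot, y to its left, z up, the work surface at z = 0. Lengths are in m, angles in degrees, forces in N, time in s.
With the tool pointing down it reaches from about 0.35 to 0.975 m from the base axis. Payload 4.9 kg.
Tool frame: the origin (TCP) lies where the fingers leave the gripper's body, on its centre line; the fingertips stand 73 mm ahead of it and the grasp point (between the pads) lies 54 mm ahead of it; z points along the fingers, y is the direction in which the jaws open and shut (so a half turn about z gives the same grasp; the last joint's range is limited). The gripper opens to 85 mm and grips with 20 to 120 N. Pads are 22 mm wide; open, the fingers measure 114 mm over their backs; the gripper's body (76 mm by 85 mm) begins 54 mm behind the grasp point. The pads swing forward as they close: fully open they stand 13 mm farther back than shut.
Start: joints at [-72.422, 3.019, 92.412, -0, 84.569, -6.818], TCP at [0.258, -0.569, 0.304] pointing down, gripper open.
Joint ranges: [-172.51, 172.51], [-57.92, 126.97], [3.15, 148.05], [-58.71, 238.71], [5.1, 150.11], [-179.66, 179.66]. Speed limits (degrees/s): [147.25, 147.25, 180, 180, 180, 180].

INTERFACE

Orientations are given as [roll, pitch, yaw] about the fixed x, y, z axes, in that order (R = Rz(yaw) Ry(pitch) Rx(roll)).
In Python, from rig import robot gives the robot as it stands. The module is installed in compiled form; this text tells all that it offers.
- The arm moves only by the tool move_arm, never from a script. Its argument "motion" is a list of rows, each an object with "delta_pos": the shift along the tool's x, y, z in cm, a list of three; "delta_rot": the turn, a rotation vector about the tool's x, y, z in rad, a list of three. A call has exactly 10 rows; each row is the pose to reach, as a shift and turn from the pose commanded when the call began, along the tool's axes at that moment; what a row does not reach only later rows make up. A row lasts 1/12 s, in which the tool goes at most 41.7 mm and 7.16 degrees, less where a joint would pass 70% of its speed; a pose out of reach is approached as far as the arm can. A call with a gripper value outside its range is refused whole. "claw" is the finger opening in cm, from 0 to 8.54, set as the call begins (left out, the last holds). The fingers move at their own pace and stop on an object; "squeeze" is the grip in N (left out, the last holds). Time passes only in rows, so rows that repeat a pose let the fingers close, or fill a call up. It gives the time, the measured TCP pose, the force and the opening at its end, in the units of the state.
- robot.get_state(): the state, without advancing time (a new reading comes with each control period).
- robot.camera(name): name is "scene" or "top" or "wrist"; returns the picture (420x560x3 uint8, blue, green, red); there is no depth.
- robot.camera_info(name): a dict with "intrinsics" (3x3 intrinsics, pixels), "k1" (the pictures are not rectified: a ray, as slopes to the right and down, at radius r is drawn at 1 + k1 r^2 times it, then the intrinsics apply), "cam_to_world" (4x4, takes a point from camera to world coordinates). Camera axes: x right, y down, z forward; pixel columns grow to the right and rows downward; lengths in m; the calibration is good to about 2 mm. A picture is of the moment at which its call begins: read the wrist's pose just before it. camera_info takes no time and is no camera call; for the wrist camera it gives the pose at the moment of the call.
- robot.sign_off(): hands the job in, once; it reports no verdict.
The state is a dict: "clock": time; "joints": joint angles; "qd": joint speeds; "tau": joint torques, N m; "tcp_pos": TCP position; "ee_rot": TCP orientation; "contact_force": force on the tool from outside, world axes, zero at the start; "ft_torque": the same for the moment, N m; "width": finger opening in m.
Only numpy, scipy, OpenCV 4.12 (cv2) and the standard library are available. Lean on these libraries where they do the work, as an engineer would, in place of code of your own. Each camera call takes 0.05 s, during which the arm holds its last target. There are 200 camera calls.

TASK

Get the acetate router ready for its next cut: pick every brown offcut off the bed and lay it in the steel tip tray, then raise the tray by its grab bar right up to its stop so that they all slide into the grey bin, and bring the tray back down level. Then load every long temple blank flat on the bed along the back fence, side by side in any order: the first pushed square and flush against the back fence, each next one flush against the one before, and all with their ends flush against the side stop. Leave the spectacles, tools and other things on the bench where they are.

Things in the scene. Friction and masses are not known exactly. Their poses are not given: they have to be found in the camera images.
- bed: Fixed aluminium router bed, slid out for loading, 220 (x) x 280 (y) x 20 mm. Origin: centre of its underside, on the table; x away from the robot, y to its left, turned a little. Two black bars, 20 thick, rise 16 above its upper face: the back fence along y, inner face at x = +85; the side stop along x at the right-hand end, inner face at y = -115. Its other two sides are open.
- bin: Grey steel offcut bin, fixed, open at the top. Origin on the table under the middle of the tray's hinge; x points away from the robot. Inside: x 10 to 166, y -91 to 91 mm, floor at z 4; front wall 95 high, sides 125, back 150. The tip tray is hinged along the top of the front wall and stands out towards the robot (x -183 to 4).
- tray (a joint): Angle (rad) of the steel tip tray. 0: level, on its legs; grows as the grab bar is raised; 1.25 (72 degrees): stop, contents slide over the open hinge edge into the bin. Hinge axis along the bin's y, 105 mm above the bin's origin. Stiff, stays where left; moves at about 4 N up or 1 to 2 N down at the bar.
- tray_mid (a point): Middle of the tray's upper floor face; axes turn with the tray, at level they are the bin's. Floor from x -69 (front wall) to +72 mm (open edge at the hinge, no wall), 129 wide (y); three walls 23 high. When level the floor is 106.5 above the table. Hinge axis at x +68, z -1.5.
- tray_bar (a point): Middle of the tray's grab bar: round, 10 mm thick, 96 long, parallel to the hinge, 33 clear of the tray's front wall, free for 82 between its two arms; 178 in front of the hinge axis and 12 above it when level. Straddled from above it turns between the fingers as the tray tips.
- blank1: Tortoise-brown acetate temple blank, a plain strip 150 (its x) x 26 (y) x 8 thick (z), 40 g. Origin at its centre. Starts flat on the table at the robot's right. Two or three blanks are there (absent: None at the start).
- blank2: Tortoise-brown acetate temple blank, a plain strip 150 (its x) x 26 (y) x 8 thick (z), 40 g. Origin at its centre. Starts flat on the table at the robot's right. Two or three blanks are there (absent: None at the start).
- blank3: Tortoise-brown acetate temple blank, a plain strip 150 (its x) x 26 (y) x 8 thick (z), 40 g. Origin at its centre. Starts flat on the table at the robot's right. Two or three blanks are there (absent: None at the start).
- offcut1: Short offcut of the same brown strip with one round end, 42 (its x, round end at +x) x 26 (y) x 8 thick, 12 g, origin at the centre of its underside. Starts flat on the bed. Two or three offcuts are there (absent: None at the start).
- offcut2: Short offcut of the same brown strip with one round end, 42 (its x, round end at +x) x 26 (y) x 8 thick, 12 g, origin at the centre of its underside. Starts flat on the bed. Two or three offcuts are there (absent: None at the start).
- offcut3: Round lens cut-out of the same brown acetate, a disc 40 diameter x 8 thick, 12 g, origin at the centre of its underside. Starts flat on the bed, or is absent.
- glasses_wire: Bystander: pair of round wire spectacles standing open on its rims, 118 wide x 130 deep x 47 high. Leave it alone.
- glasses_dark: Bystander: the same with dark wire. Leave it alone.
- frame_front: Bystander: loose acetate spectacle front lying flat, 44 x 130 x 6. Leave it alone.
- caliper: Bystander: steel caliper lying flat, 230 long. Leave it alone.
- screwdriver: Bystander: small screwdriver, 150 long. Leave it alone.
- spray: Bystander: clear bottle, 52 diameter x 140 high. Leave it alone.
- dish: Bystander: shallow white dish, 76 diameter x 24 high. Leave it alone.

How it is judged:
By the outcome, as a careful person would: the job done as asked, in the order asked, and still so for the second after the job is handed in, with the robot touching nothing.
Of offcut1, offcut2, offcut3 only 2 to 3 are there at a start; the rules pass over those that are not, and their reading is None.
Of blank1, blank2, blank3 only 2 to 3 are there at a start; the rules pass over those that are not, and their reading is None.
At some moment in a run one of blank1, blank2, blank3, offcut1, offcut2, offcut3 may be knocked a few centimetres aside while the robot is not near it.
Once in a run the grip may slacken for a moment while it holds something.
It also fails if it takes over 210 s, if anything falls off the work surface, if the arm or the gripper's body presses on something with over 40 N, if the wrist force passes 120 N, or if a joint passes its speed limit or range.

## Working session

There is one attempt and no reset: what is moved stays moved. The work goes in short steps, Python scripts to look and compute and a tool call to move; the robot and the scene stay as the last step left them, time stands still between calls to the robot, and variables do not carry over. Pictures are saved under pics/ and viewed, about 12 in all and at most 16, crops included, and the job is handed in when it is done.

Besides the shell and the picture viewer there is one more tool, called after ">>>" by a JSON object that holds its "api" and its "payload". move_arm: Moves the arm, as the interface text tells. Its arguments: {"type":"object","properties":{"motion":{"type":"array","items":{"type":"object","properties":{"delta_pos":{"type":"array","items":{"type":"number"}},"delta_rot":{"type":"array","items":{"type":"number"}}}}},"claw":{"type":"number"},"squeeze":{"type":"number"}},"required":["motion"]}

```bash
mkdir -p pics
python3 - <<'E'
from rig import robot
import cv2, numpy as np
s=robot.get_state(); print(s)
for n in ("scene","top","wrist"):
    i=robot.camera_info(n); print(n,np.round(i["intrinsics"],1).tolist(),i["k1"],np.round(i["cam_to_world"],4).tolist())
a=robot.camera("top");b=robot.camera("scene")
cv2.imwrite("pics/top0.png",a);cv2.imwrite("pics/scene0.png",b)
E
```

```text
{'clock': 0.0, 'joints': array([-7.24211063e+01,  3.05778083e+00,  9.24932800e+01, -8.05467974e-04,
        8.45683461e+01, -6.81920830e+00]), 'qd': array([-0.00294216,  0.00944847, -0.04042425,  0.04408051,  0.02300741,
        0.05735691]), 'tau': array([ 7.06800220e-04, -3.93682480e+01, -3.70172954e+01, -7.93992149e-05,
        7.14976384e-03, -7.67471931e-06]), 'tcp_pos': array([ 0.25801309, -0.56873055,  0.30264483]), 'ee_rot': array([-1.79881343e+02, -1.33819833e-02,  2.43981652e+01]), 'contact_force': array([-0.8423924 ,  0.52090108,  0.34992512]), 'ft_torque': array([-0.0022536 , -0.00670411, -0.05717292]), 'width': 0.08547485512469329}
scene [[515.6, 0.0, 278.2], [0.0, 515.6, 202.7], [0.0, 0.0, 1.0]] -0.15582821160958402 [[0.8347, 0.3244, -0.445, 1.2497], [0.5503, -0.5231, 0.6508, -1.0969], [-0.0217, -0.7881, -0.6152, 1.0445], [0.0, 0.0, 0.0, 1.0]]
top [[431.9, 0.0, 277.2], [0.0, 431.9, 207.9], [0.0, 0.0, 1.0]] -0.10069073475401656 [[0.0085, -0.9911, 0.1328, 0.4277], [-0.9999, -0.0099, -0.0101, -0.0739], [0.0113, -0.1327, -0.9911, 1.0793], [0.0, 0.0, 0.0, 1.0]]
wrist [[354.5, 0.0, 281.0], [0.0, 354.5, 213.4], [0.0, 0.0, 1.0]] 0.022056094061268884 [[0.4123, -0.8604, -0.2995, 0.334], [-0.911, -0.3902, -0.1333, -0.533], [-0.0021, 0.3278, -0.9447, 0.3732], [0.0, 0.0, 0.0, 1.0]]
```

View pics/top0.png

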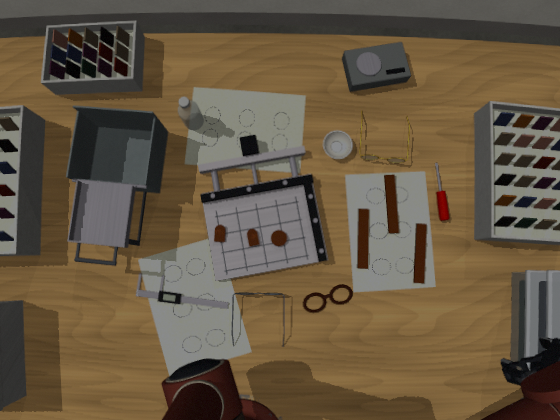

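View pics/scene0.png

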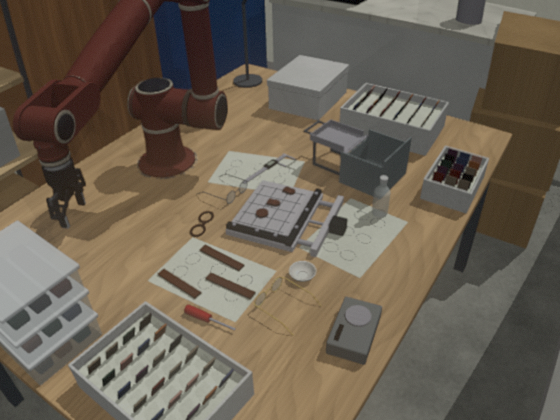

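```bash
cat > h.py <<'E'
from rig import robot
import cv2, numpy as np
from scipy.spatial.transform import Rotation as R
def info(n):
    i=robot.camera_info(n); return np.array(i["intrinsics"]),i["k1"],np.array(i["cam_to_world"])
def cast(uv,z,I):
    "pixels -> world xy on plane z"
    K,k1,T=I; uv=np.atleast_2d(np.asarray(uv,float))
    p=cv2.undistortPoints(uv[:,None],K,np.array([k1,0,0,0.]))[:,0]
    d=np.c_[p,np.ones(len(p))]@T[:3,:3].T; o=T[:3,3]
    return (o+d*((z-o[2])/d[:,2])[:,None])[:,:2]
def proj(P,I):
    K,k1,T=I; M=np.linalg.inv(T); r,_=cv2.Rodrigues(M[:3,:3])
    return cv2.projectPoints(np.atleast_2d(P).astype(float),r,M[:3,3],K,np.array([k1,0,0,0.]))[0][:,0]
def brown(img):
    h=cv2.cvtColor(img,cv2.COLOR_BGR2HSV)
    m=cv2.inRange(h,(0,100,20),(14,255,150))
    return cv2.morphologyEx(m,cv2.MORPH_OPEN,np.ones((3,3),np.uint8))
def blobs(img,I,z,amin=40):
    out=[]
    for c in cv2.findContours(brown(img),cv2.RETR_EXTERNAL,cv2.CHAIN_APPROX_NONE)[0]:
        if cv2.contourArea(c)<amin: continue
        w=cast(c[:,0],z,I)
        (x,y),(a,b),t=cv2.minAreaRect((w*1000).astype(np.float32))
        if a<b: a,b,t=b,a,t+90
        out.append((c[:,0].mean(0).round(),round(x/1000,4),round(y/1000,4),round(a),round(b),round((t+90)%180-90,1)))
    return out
def to(x,y,z,yaw,s=None,start=None,show=True):
    "print delta (cm, rad) in tool axes from measured pose (or start=(x,y,z,yaw)) to a tool-down pose"
    if start is None:
        s=robot.get_state(); p=s["tcp_pos"]; r=R.from_euler("xyz",s["ee_rot"],degrees=True)
    else: p=np.array(start[:3]); r=R.from_euler("xyz",[180,0,start[3]],degrees=True)
    d=r.inv().apply(np.array([x,y,z])-p)*100
    w=(r.inv()*R.from_euler("xyz",[180,0,yaw],degrees=True)).as_rotvec()
    print("dpos",d.round(2).tolist(),"drot",w.round(3).tolist())
E
python3 - <<'E'
from h import *
I=info("top"); a=cv2.imread("pics/top0.png")
for z in (0.008,0.028):
    print(z)
    for b in blobs(a,I,z): print(b)
c=cv2.resize(a[95:290,60:340],None,fx=2.85,fy=2.85,interpolation=cv2.INTER_CUBIC)
c=cv2.convertScaleAbs(c,alpha=1.6)
for k in range(0,280,20): cv2.putText(c,str(60+k),(int(k*2.85),8),0,.3,(0,255,255)); cv2.line(c,(int(k*2.85),10),(int(k*2.85),16),(0,255,255))
for k in range(0,195,20): cv2.putText(c,str(95+k),(0,int(k*2.85)+8),0,.3,(0,255,255))
cv2.imwrite("pics/crop1.png",c)
E
```

```text
0.008
(array([191., 401.]), 0.1012, 0.1183, 143, 92, -88.5)
(array([530., 400.]), 0.1135, -0.7097, 210, 146, 86.3)
(array([235., 396.]), 0.1029, 0.0173, 207, 104, 41.9)
(array([278., 238.]), 0.4959, -0.0888, 37, 35, -89.5)
(array([253., 238.]), 0.4982, -0.0239, 41, 24, 12.1)
(array([220., 234.]), 0.5069, 0.059, 40, 25, 0.6)
(array([420., 253.]), 0.4611, -0.4433, 147, 27, -4.6)
(array([363., 238.]), 0.4971, -0.2997, 148, 25, -1.0)
(array([544., 203.]), 0.5913, -0.7896, 51, 21, -89.2)
(array([506., 200.]), 0.5979, -0.6791, 43, 16, -89.2)
(array([442., 205.]), 0.5827, -0.5061, 78, 30, 5.9)
(array([  5., 190.]), 0.6114, 0.627, 31, 27, -89.7)
(array([391., 204.]), 0.5859, -0.3733, 147, 26, 2.9)
(array([543., 163.]), 0.7017, -0.7968, 65, 24, -58.7)
(array([542., 142.]), 0.7565, -0.7985, 56, 27, -44.0)
(array([523., 140.]), 0.7614, -0.7431, 53, 28, -88.2)
(array([556., 127.]), 0.8059, -0.8429, 29, 21, -6.6)
(array([522., 122.]), 0.8103, -0.7442, 31, 25, -87.7)
(array([120.,  67.]), 0.9475, 0.3391, 49, 33, 4.9)
(array([104.,  51.]), 0.9967, 0.385, 49, 33, 5.6)
(array([76., 39.]), 1.0331, 0.4
[... 534 characters left out ...]
0.7763, 51, 21, -89.2)
(array([506., 200.]), 0.5947, -0.6678, 42, 16, -89.2)
(array([442., 205.]), 0.5798, -0.498, 76, 29, 5.9)
(array([  5., 190.]), 0.6079, 0.6139, 31, 26, -89.7)
(array([391., 204.]), 0.583, -0.3677, 144, 26, 2.9)
(array([543., 163.]), 0.6966, -0.7833, 64, 23, -58.7)
(array([542., 142.]), 0.7503, -0.785, 55, 27, -44.0)
(array([523., 140.]), 0.7551, -0.7306, 52, 27, -88.2)
(array([556., 127.]), 0.7988, -0.8285, 29, 21, -6.6)
(array([522., 122.]), 0.8032, -0.7317, 31, 25, -87.7)
(array([120.,  67.]), 0.9378, 0.3314, 49, 32, 4.9)
(array([104.,  51.]), 0.986, 0.3764, 48, 33, 5.6)
(array([76., 39.]), 1.0218, 0.458, 45, 28, 60.1)
(array([59., 39.]), 1.0236, 0.5094, 61, 29, 55.9)
```

View pics/crop1.png

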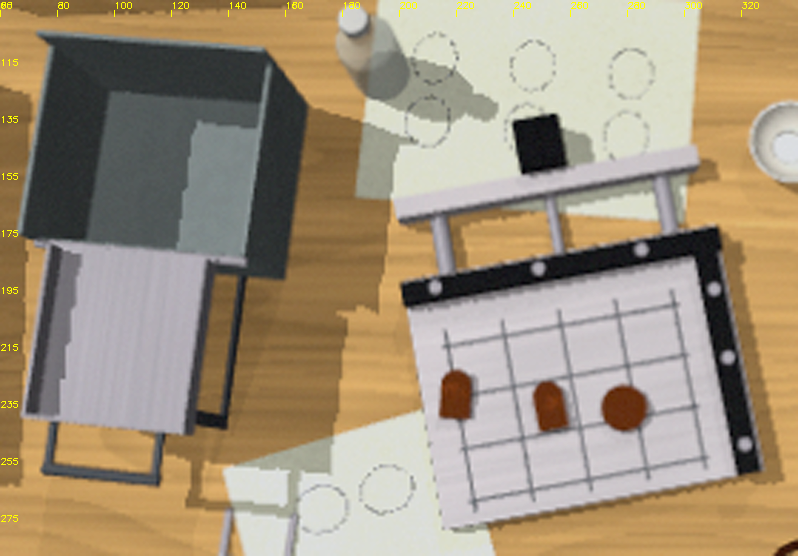

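Run:
```python
from h import *
I=info("top")
def cr(pts): return [(60+x/2.85,95+y/2.85) for x,y in pts]
f=cast(cr([(401,284),(718,228),(405,307),(697,257),(760,470),(735,472)]),.036,I); print("fence outL,outR, inL, incorner, stop end out,in\n",f.round(4).tolist())
b=cast(cr([(446,528)]),.02,I); print("bed corner",b.round(4))
t=cast(cr([(45,472),(158,482)]),.117,I); print("bar",t.round(4), t.mean(0))
w=cast(cr([(25,412),(192,432)]),.1295,I); print("tray front wall top",w.round(4))
h=cast(cr([(38,33),(266,48)]),.150,I); print("bin back top",h.round(4))
for n,v in (("f",f[1]-f[0]),("fin",f[3]-f[2]),("stop",f[4]-f[1]),("bar",t[1]-t[0]),("back",h[1]-h[0]),("wall",w[1]-w[0])):
    print(n,np.degrees(np.arctan2(-v[0],-v[1]))*-1,np.linalg.norm(v))
```

```text
fence outL,outR, inL, incorner, stop end out,in
 [[0.5984, 0.1031], [0.6502, -0.1696], [0.5784, 0.099], [0.6245, -0.1514], [0.4423, -0.2048], [0.4405, -0.1836]]
bed corner [[0.3909 0.0611]]
bar [[0.4322 0.3694]
 [0.4262 0.2769]] [0.42915988 0.32312134]
tray front wall top [[0.4787 0.3829]
 [0.4653 0.2472]]
bin back top [[0.7825 0.3873]
 [0.7686 0.1986]]
f 10.770567429885837 0.2776502090191711
fin 10.42865300930779 0.2546312397895279
stop -80.39429745532439 0.21092072342633655
bar -3.7165401421523296 0.09265555463829196
back -4.226673949717644 0.18921931319133803
wall -5.646152521457357 0.1363369808529057
```

```bash
python3 -c "
from h import *
to(.40,-.28,.33,0); to(.53,-.03,.36,0)"
```

```text
dpos [24.86, -20.44, -2.68] drot [-0.002, 0.0, 0.426]
dpos [47.02, -37.84, -5.64] drot [-0.002, 0.0, 0.426]
```

>>> {"api": "move_arm", "payload": {"motion": [{"delta_pos": [6,-5,-3],"delta_rot": [0,0,0.1]},{"delta_pos": [25,-20.4,-4],"delta_rot": [0,0,0.426]},{"delta_pos": [47,-37.8,-5.6],"delta_rot": [0,0,0.426]},{"delta_pos": [47,-37.8,-5.6],"delta_rot": [0,0,0.426]},{"delta_pos": [47,-37.8,-5.6],"delta_rot": [0,0,0.426]},{"delta_pos": [47,-37.8,-5.6],"delta_rot": [0,0,0.426]},{"delta_pos": [47,-37.8,-5.6],"delta_rot": [0,0,0.426]},{"delta_pos": [47,-37.8,-5.6],"delta_rot": [0,0,0.426]},{"delta_pos": [47,-37.8,-5.6],"delta_rot": [0,0,0.426]},{"delta_pos": [47,-37.8,-5.6],"delta_rot": [0,0,0.426]}], "claw": 5, "squeeze": 40}}

```text
clock: 0.93
tcp_pos: [0.4442, -0.1984, 0.3461]
ee_rot: [-180.0, 0.0, -0.0]
contact_force: [0.7, -0.4, -0.4]
width: 0.0498
```

>>> {"api": "move_arm", "payload": {"motion": [{"delta_pos": [8.6,-16.8,-1.4]},{"delta_pos": [8.6,-16.8,-1.4]},{"delta_pos": [8.6,-16.8,-1.4]},{"delta_pos": [8.6,-16.8,-1.4]},{"delta_pos": [8.6,-16.8,-1.4]},{"delta_pos": [8.6,-16.8,-1.4]},{"delta_pos": [8.6,-16.8,-1.4]},{"delta_pos": [8.6,-16.8,-1.4]},{"delta_pos": [8.6,-16.8,-1.4]},{"delta_pos": [8.6,-16.8,-1.4]}]}}

```text
invalid input at $.motion[0]: expected keys delta_pos, delta_rot
```

Run:
```python
from h import *
s=robot.get_state(); print(s["tcp_pos"],s["ee_rot"]); I=info("wrist"); a=robot.camera("wrist"); cv2.imwrite("pics/w1.png",a); np.save("w1.npy",I[2])
for b in blobs(a,I,.028,150): print(b)
```

```text
[ 0.44419517 -0.19843874  0.34609192] [-1.79995493e+02  5.87873192e-03 -3.25725856e-02]
(array([150., 411.]), 0.0972, -0.0081, 34, 33, 89.2)
(array([283., 235.]), 0.3637, -0.1973, 43, 14, 89.9)
(array([178., 121.]), 0.4958, -0.0876, 39, 36, -89.9)
(array([118., 122.]), 0.4976, -0.0241, 41, 26, 13.0)
(array([ 38., 114.]), 0.5058, 0.0567, 40, 27, -0.0)
(array([497., 146.]), 0.4642, -0.4298, 141, 26, -4.2)
(array([372., 112.]), 0.4993, -0.2929, 140, 24, -1.8)
(array([449.,  51.]), 0.5603, -0.3649, 95, 25, 2.9)
```

View pics/w1.png

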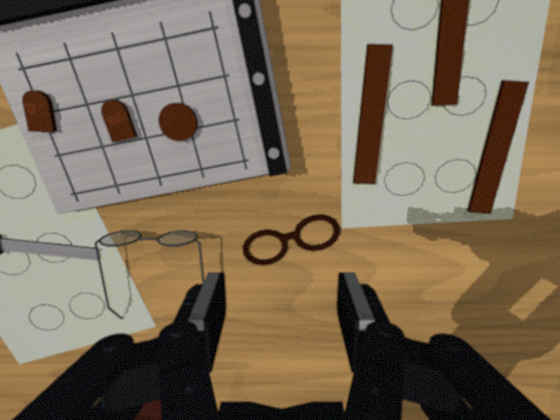

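>>> {"api": "move_arm", "payload": {"motion": [{"delta_pos": [6.1,-25.5,15],"delta_rot": [0,0,0]},{"delta_pos": [6.1,-25.5,15],"delta_rot": [0,0,0]},{"delta_pos": [6.1,-25.5,15],"delta_rot": [0,0,0]},{"delta_pos": [6.1,-25.5,15],"delta_rot": [0,0,0]},{"delta_pos": [6.1,-25.5,15],"delta_rot": [0,0,0]},{"delta_pos": [6.1,-25.5,15],"delta_rot": [0,0,0]},{"delta_pos": [6.1,-25.5,15],"delta_rot": [0,0,0]},{"delta_pos": [6.1,-25.5,15],"delta_rot": [0,0,0]},{"delta_pos": [6.1,-25.5,15],"delta_rot": [0,0,0]},{"delta_pos": [6.1,-25.5,15],"delta_rot": [0,0,0]}], "claw": 5}}

```text
clock: 1.82
tcp_pos: [0.5049, 0.0543, 0.196]
ee_rot: [180.0, 0.1, 0.1]
contact_force: [0.1, 0.7, 0.7]
width: 0.05
```

Run:
```python
from h import *
s=robot.get_state(); print(s["tcp_pos"],s["ee_rot"],s["contact_force"]); I=info("wrist"); a=robot.camera("wrist"); cv2.imwrite("pics/w2.png",a); np.save("w2.npy",I[2])
for b in blobs(a,I,.028,150): print(b)
to(.5056,.0567,.0965,0)
```

```text
[0.50485485 0.05430748 0.19599848] [1.79959666e+02 6.35565319e-02 5.47841478e-02] [0.0619114  0.70572638 0.66745297]
(array([476., 224.]), 0.4964, -0.0861, 40, 40, 8.8)
(array([389., 228.]), 0.4981, -0.0225, 43, 26, 11.9)
(array([277., 215.]), 0.5066, 0.0573, 42, 24, -1.1)
dpos [0.02, -0.31, 10.04] drot [0.001, -0.001, -0.001]
```

View pics/w2.png

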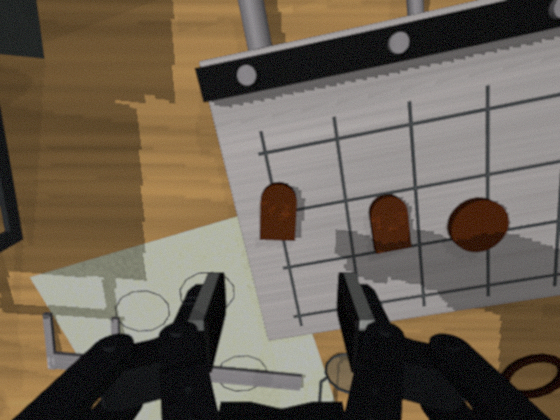

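>>> {"api": "move_arm", "payload": {"motion": [{"delta_pos": [0.1,-0.3,4],"delta_rot": [0,0,0]},{"delta_pos": [0.1,-0.3,7],"delta_rot": [0,0,0]},{"delta_pos": [0.1,-0.3,9],"delta_rot": [0,0,0]},{"delta_pos": [0.1,-0.3,9.6],"delta_rot": [0,0,0]},{"delta_pos": [0.1,-0.3,10],"delta_rot": [0,0,0]},{"delta_pos": [0.1,-0.3,10],"delta_rot": [0,0,0]},{"delta_pos": [0.1,-0.3,10],"delta_rot": [0,0,0]},{"delta_pos": [0.1,-0.3,10],"delta_rot": [0,0,0]},{"delta_pos": [0.1,-0.3,10],"delta_rot": [0,0,0]},{"delta_pos": [0.1,-0.3,10],"delta_rot": [0,0,0]}]}}

```text
clock: 2.7
tcp_pos: [0.5068, 0.0575, 0.0975]
ee_rot: [180.0, -0.1, -0.0]
contact_force: [0.6, 0.4, 0.6]
width: 0.0497
```

>>> {"api": "move_arm", "payload": {"motion": [{"delta_pos": [0,0,0],"delta_rot": [0,0,0]},{"delta_pos": [0,0,0],"delta_rot": [0,0,0]},{"delta_pos": [0,0,0],"delta_rot": [0,0,0]},{"delta_pos": [0,0,0],"delta_rot": [0,0,0]},{"delta_pos": [0,0,0],"delta_rot": [0,0,0]},{"delta_pos": [0,0,0],"delta_rot": [0,0,0]},{"delta_pos": [0,0,0],"delta_rot": [0,0,0]},{"delta_pos": [0,0,0],"delta_rot": [0,0,0]},{"delta_pos": [0,0,0],"delta_rot": [0,0,0]},{"delta_pos": [0,0,0],"delta_rot": [0,0,0]}], "claw": 1.5}}

```text
clock: 3.53
tcp_pos: [0.5065, 0.0576, 0.0968]
ee_rot: [-180.0, -0.1, -0.0]
contact_force: [-0.7, 0.7, 4.8]
width: 0.0243
```

>>> {"api": "move_arm", "payload": {"motion": [{"delta_pos": [0,0,-4],"delta_rot": [0,0,0]},{"delta_pos": [0,0,-8],"delta_rot": [0,0,0]},{"delta_pos": [1,-3.5,-10.5],"delta_rot": [0,0,0]},{"delta_pos": [2,-7,-13],"delta_rot": [0,0,0.03]},{"delta_pos": [3,-10.5,-15.3],"delta_rot": [0,0,0.07]},{"delta_pos": [4,-14.3,-15.3],"delta_rot": [0,0,0.07]},{"delta_pos": [5,-18,-15.3],"delta_rot": [0,0,0.07]},{"delta_pos": [6,-21.5,-15.3],"delta_rot": [0,0,0.07]},{"delta_pos": [7.3,-24.5,-15.3],"delta_rot": [0,0,0.07]},{"delta_pos": [7.3,-27,-15.3],"delta_rot": [0,0,0.07]}]}}

```text
clock: 4.37
tcp_pos: [0.5799, 0.3296, 0.248]
ee_rot: [180.0, 0.0, -4.0]
contact_force: [-0.4, 0.2, -1.4]
width: 0.0241
```

Run:
```python
from h import *
s=robot.get_state(); print(s["tcp_pos"],s["ee_rot"],s["width"]); I=info("wrist"); a=robot.camera("wrist"); cv2.imwrite("pics/w3.png",a); np.save("w3.npy",I[2])
to(.5798,.3276,.185,-4)
```

```text
[0.5798696  0.32959373 0.24803545] [ 1.79983247e+02  1.79898443e-02 -3.98474609e+00] 0.024073091982296537
dpos [0.16, 0.54, 6.29] drot [-0.003, 0.001, 0.003]
```

View pics/w3.png

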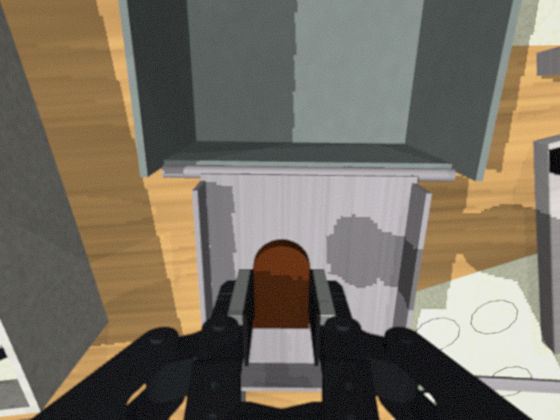

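>>> {"api": "move_arm", "payload": {"motion": [{"delta_pos": [0,0.2,3],"delta_rot": [0,0,0]},{"delta_pos": [0,0.2,5],"delta_rot": [0,0,0]},{"delta_pos": [0,0.2,6],"delta_rot": [0,0,0]},{"delta_pos": [0,0.2,6.3],"delta_rot": [0,0,0]},{"delta_pos": [0,0.2,6.3],"delta_rot": [0,0,0]},{"delta_pos": [0,0.2,6.3],"delta_rot": [0,0,0]},{"delta_pos": [0,0.2,6.3],"delta_rot": [0,0,0]},{"delta_pos": [0,0.2,6.3],"delta_rot": [0,0,0]},{"delta_pos": [0,0.2,6.3],"delta_rot": [0,0,0]},{"delta_pos": [0,0.2,6.3],"delta_rot": [0,0,0]}]}}

```text
clock: 5.25
tcp_pos: [0.5792, 0.3255, 0.187]
ee_rot: [-180.0, -0.1, -4.0]
contact_force: [-1.1, -0.8, -0.3]
width: 0.0245
```

>>> {"api": "move_arm", "payload": {"motion": [{"delta_pos": [0,0,0],"delta_rot": [0,0,0]},{"delta_pos": [0,0,0],"delta_rot": [0,0,0]},{"delta_pos": [0,0,0],"delta_rot": [0,0,0]},{"delta_pos": [0,0,0],"delta_rot": [0,0,0]},{"delta_pos": [0,0,-1],"delta_rot": [0,0,0]},{"delta_pos": [0,0,-3],"delta_rot": [0,0,0]},{"delta_pos": [0,0,-6],"delta_rot": [0,0,0]},{"delta_pos": [0,0,-6],"delta_rot": [0,0,0]},{"delta_pos": [0,0,-6],"delta_rot": [0,0,0]},{"delta_pos": [0,0,-6],"delta_rot": [0,0,0]}], "claw": 4}}

```text
clock: 6.08
tcp_pos: [0.579, 0.3255, 0.2469]
ee_rot: [-180.0, -0.0, -4.0]
contact_force: [-0.0, -0.0, -0.3]
width: 0.04
```

Run:
```python
from h import *
I=list(info("wrist"));I[2]=np.load("w3.npy")
e=cast([(203,178),(417,178)],.1065,I); print(e,e.mean(0))
I[2]=np.load("w2.npy")
f=cast([(205,101),(559,41)],.036,I); print("fence inner top edge?",f, np.degrees(np.arctan2(f[1,0]-f[0,0],-(f[1,1]-f[0,1]))))
s=robot.get_state(); print(s["tcp_pos"],s["ee_rot"],s["width"],s["contact_force"]); I=info("wrist"); a=robot.camera("wrist"); cv2.imwrite("pics/w4.png",a)
for b in blobs(a,I,.1145,150): print(b)
to(.498,-.0232,.16,12)
a=robot.camera("top");I=info("top")
for b in blobs(a,I,.028): 
  if .3<b[1]<.7 and abs(b[2])<.55: print(b)
```

```text
[[0.6158608  0.37576777]
 [0.60663282 0.24547037]] [0.61124681 0.31061907]
fence inner top edge? [[ 0.58167274  0.10223617]
 [ 0.61395815 -0.10588028]] 8.818087735214933
[0.57901718 0.32553883 0.24687181] [-1.79978914e+02 -4.25989213e-02 -4.01954173e+00] 0.03997848482433318 [-0.03946767 -0.04170496 -0.30609317]
(array([281., 235.]), 0.5794, 0.3261, 43, 25, -6.6)
dpos [-5.59, 35.33, 8.59] drot [0.0, 0.001, -0.28]
(array([322., 295.]), 0.3545, -0.1928, 46, 16, 85.5)
(array([279., 238.]), 0.4947, -0.0885, 37, 34, -89.5)
(array([252., 237.]), 0.4972, -0.0248, 39, 23, 12.1)
(array([420., 253.]), 0.4605, -0.4365, 144, 26, -4.6)
(array([363., 238.]), 0.4957, -0.2955, 145, 25, -1.0)
(array([442., 205.]), 0.58, -0.498, 76, 29, 5.9)
(array([101., 199.]), 0.5887, 0.3591, 41, 28, 3.6)
(array([391., 204.]), 0.5829, -0.3676, 144, 26, 2.9)
(array([ 45., 261.]), 0.4104, 0.5067, 748, 239, 7.2)
```

>>> {"api": "move_arm", "payload": {"motion": [{"delta_pos": [-1,4.1,0],"delta_rot": [0,0,0]},{"delta_pos": [-2,8.1,0],"delta_rot": [0,0,-0.05]},{"delta_pos": [-3,12.1,0],"delta_rot": [0,0,-0.15]},{"delta_pos": [-4,16.1,0],"delta_rot": [0,0,-0.28]},{"delta_pos": [-5,20,1],"delta_rot": [0,0,-0.28]},{"delta_pos": [-5.6,24,2],"delta_rot": [0,0,-0.28]},{"delta_pos": [-5.6,27.5,4],"delta_rot": [0,0,-0.28]},{"delta_pos": [-5.6,31,6],"delta_rot": [0,0,-0.28]},{"delta_pos": [-5.6,34,8],"delta_rot": [0,0,-0.28]},{"delta_pos": [-5.6,35.3,8.6],"delta_rot": [0,0,-0.28]}], "claw": 5}}

```text
clock: 7.02
tcp_pos: [0.4953, -0.0252, 0.1557]
ee_rot: [-179.9, 0.4, 11.8]
contact_force: [-0.4, -0.0, -0.4]
width: 0.0497
```

Run:
```python
from h import *
s=robot.get_state(); print(s["tcp_pos"],s["ee_rot"]);I=info("wrist"); a=robot.camera("wrist"); cv2.imwrite("pics/w5.png",a); np.save("w5.npy",I[2])
for b in blobs(a,I,.028,150): print(b)
to(.498,-.0232,.0965,12)
```

```text
[ 0.49526362 -0.02522947  0.15574419] [-179.8912539     0.40218874   11.84986096]
(array([381., 252.]), 0.4967, -0.086, 42, 39, 41.8)
(array([281., 233.]), 0.4982, -0.0229, 43, 25, 12.2)
dpos [0.37, -0.2, 5.9] drot [-0.002, 0.008, -0.003]
```

>>> {"api": "move_arm", "payload": {"motion": [{"delta_pos": [0.2,-0.2,3],"delta_rot": [0,0,0]},{"delta_pos": [0.2,-0.2,5],"delta_rot": [0,0,0]},{"delta_pos": [0.2,-0.2,5.7],"delta_rot": [0,0,0]},{"delta_pos": [0.2,-0.2,6],"delta_rot": [0,0,0]},{"delta_pos": [0.2,-0.2,6],"delta_rot": [0,0,0]},{"delta_pos": [0.2,-0.2,6],"delta_rot": [0,0,0]},{"delta_pos": [0.2,-0.2,6],"delta_rot": [0,0,0]},{"delta_pos": [0.2,-0.2,6],"delta_rot": [0,0,0]},{"delta_pos": [0.2,-0.2,6],"delta_rot": [0,0,0]},{"delta_pos": [0.2,-0.2,6],"delta_rot": [0,0,0]}]}}

```text
clock: 7.9
tcp_pos: [0.5003, -0.0203, 0.101]
ee_rot: [180.0, -0.1, 12.0]
contact_force: [0.4, -0.2, 0.3]
width: 0.0498
```

>>> {"api": "move_arm", "payload": {"motion": [{"delta_pos": [0,0,0],"delta_rot": [0,0,0]},{"delta_pos": [0,0,0],"delta_rot": [0,0,0]},{"delta_pos": [0,0,0],"delta_rot": [0,0,0]},{"delta_pos": [0,0,0],"delta_rot": [0,0,0]},{"delta_pos": [0,0,0],"delta_rot": [0,0,0]},{"delta_pos": [0,0,0],"delta_rot": [0,0,0]},{"delta_pos": [0,0,0],"delta_rot": [0,0,0]},{"delta_pos": [0,0,0],"delta_rot": [0,0,0]},{"delta_pos": [0,0,0],"delta_rot": [0,0,0]},{"delta_pos": [0,0,0],"delta_rot": [0,0,0]}], "claw": 1.5}}

```text
clock: 8.73
tcp_pos: [0.5003, -0.0204, 0.1009]
ee_rot: [180.0, -0.1, 12.0]
contact_force: [-0.6, -0.4, 5.6]
width: 0.0153
```

```bash
python3 -c "
from h import *
to(.5017,.3301,.25,-4); to(.5017,.3301,.187,-4)"
```

```text
dpos [7.45, -34.25, -14.92] drot [0.0, -0.001, 0.28]
dpos [7.44, -34.25, -8.62] drot [0.0, -0.001, 0.28]
```

>>> {"api": "move_arm", "payload": {"motion": [{"delta_pos": [0,0,-1],"delta_rot": [0,0,0]},{"delta_pos": [-0.2,0.2,-2],"delta_rot": [0,0,0]},{"delta_pos": [-0.2,0.2,-2],"delta_rot": [0,0,0]},{"delta_pos": [-0.2,0.2,-2],"delta_rot": [0,0,0]},{"delta_pos": [-0.2,0.2,-2],"delta_rot": [0,0,0]},{"delta_pos": [-0.2,0.2,-2],"delta_rot": [0,0,0]},{"delta_pos": [-0.2,0.2,-2],"delta_rot": [0,0,0]},{"delta_pos": [-0.2,0.2,-2],"delta_rot": [0,0,0]},{"delta_pos": [-0.2,0.2,-2],"delta_rot": [0,0,0]},{"delta_pos": [-0.2,0.2,-2],"delta_rot": [0,0,0]}], "claw": 5}}

```text
clock: 9.57
tcp_pos: [0.4982, -0.0227, 0.1201]
ee_rot: [-180.0, 0.0, 12.0]
contact_force: [0.4, -0.0, 0.4]
width: 0.0497
```

Run:
```python
from h import *
s=robot.get_state(); print(s["tcp_pos"],s["ee_rot"]);I=info("wrist"); a=robot.camera("wrist"); cv2.imwrite("pics/w6.png",a)
for b in blobs(a,I,.028,150): print(b)
to(.498,-.0232,.0965,12)
```

```text
[ 0.49823141 -0.02268049  0.12010178] [-1.79991064e+02  1.88046398e-02  1.20203748e+01]
(array([402., 285.]), 0.499, -0.0878, 43, 33, 42.0)
(array([281., 265.]), 0.4982, -0.0216, 43, 25, 12.0)
dpos [-0.04, 0.04, 2.36] drot [-0.0, 0.0, 0.0]
```

Piece undisturbed; descend fully and grip.

>>> {"api": "move_arm", "payload": {"motion": [{"delta_pos": [0,0,1.5],"delta_rot": [0,0,0]},{"delta_pos": [0,0,2.4],"delta_rot": [0,0,0]},{"delta_pos": [0,0,2.4],"delta_rot": [0,0,0]},{"delta_pos": [0,0,2.4],"delta_rot": [0,0,0]},{"delta_pos": [0,0,2.4],"delta_rot": [0,0,0]},{"delta_pos": [0,0,2.4],"delta_rot": [0,0,0]},{"delta_pos": [0,0,2.4],"delta_rot": [0,0,0]},{"delta_pos": [0,0,2.4],"delta_rot": [0,0,0]},{"delta_pos": [0,0,2.4],"delta_rot": [0,0,0]},{"delta_pos": [0,0,2.4],"delta_rot": [0,0,0]}]}}

```text
clock: 10.45
tcp_pos: [0.4984, -0.0227, 0.0965]
ee_rot: [180.0, -0.0, 12.0]
contact_force: [-0.5, -0.2, -0.3]
width: 0.0499
```

>>> {"api": "move_arm", "payload": {"motion": [{"delta_pos": [0,0,0],"delta_rot": [0,0,0]},{"delta_pos": [0,0,0],"delta_rot": [0,0,0]},{"delta_pos": [0,0,0],"delta_rot": [0,0,0]},{"delta_pos": [0,0,0],"delta_rot": [0,0,0]},{"delta_pos": [0,0,0],"delta_rot": [0,0,0]},{"delta_pos": [0,0,0],"delta_rot": [0,0,0]},{"delta_pos": [0,0,0],"delta_rot": [0,0,0]},{"delta_pos": [0,0,0],"delta_rot": [0,0,0]},{"delta_pos": [0,0,0],"delta_rot": [0,0,0]},{"delta_pos": [0,0,0],"delta_rot": [0,0,0]}], "claw": 1.5}}

```text
clock: 11.28
tcp_pos: [0.4986, -0.0228, 0.0966]
ee_rot: [180.0, -0.0, 12.0]
contact_force: [-0.4, 0.1, 2.6]
width: 0.0243
```

```bash
python3 -c "
from h import *
to(.5017,.3301,.25,-4); to(.5017,.3301,.187,-4)"
```

```text
dpos [7.66, -34.44, -15.34] drot [0.0, -0.001, 0.28]
dpos [7.66, -34.45, -9.04] drot [0.0, -0.001, 0.28]
```

>>> {"api": "move_arm", "payload": {"motion": [{"delta_pos": [0,0,-4],"delta_rot": [0,0,0]},{"delta_pos": [0.2,-1.5,-7.5],"delta_rot": [0,0,0]},{"delta_pos": [0.8,-4.5,-10.3],"delta_rot": [0,0,0.05]},{"delta_pos": [1.6,-8,-12.3],"delta_rot": [0,0,0.12]},{"delta_pos": [2.5,-11.6,-14],"delta_rot": [0,0,0.2]},{"delta_pos": [3.4,-15.4,-15.3],"delta_rot": [0,0,0.28]},{"delta_pos": [4.3,-19.4,-15.3],"delta_rot": [0,0,0.28]},{"delta_pos": [5.2,-23.4,-15.3],"delta_rot": [0,0,0.28]},{"delta_pos": [6.1,-27.4,-15.3],"delta_rot": [0,0,0.28]},{"delta_pos": [7,-31.4,-15.3],"delta_rot": [0,0,0.28]}]}}

```text
clock: 12.12
tcp_pos: [0.5006, 0.3009, 0.2486]
ee_rot: [180.0, 0.1, -4.0]
contact_force: [1.5, -0.5, -0.3]
width: 0.0244
```

```bash
python3 -c "
from h import *
s=robot.get_state(); print(s['tcp_pos'],s['ee_rot'],s['width'])
p=R.from_euler('xyz',[180,0,12],degrees=True).apply([.07,-.314,-.153])+[.4985,-.0228,.0966]; print(p)
to(.5017,.3301,.187,-4,start=(*p,-4))"
```

```text
[0.50057134 0.30088485 0.24859042] [ 1.79962664e+02  5.12182969e-02 -4.00984734e+00] 0.0243581692008621
[0.50168606 0.29889216 0.2496    ]
dpos [-0.22, -3.11, 6.26] drot [0.0, 0.0, 0.0]
```

>>> {"api": "move_arm", "payload": {"motion": [{"delta_pos": [-0.2,-3.1,0.5],"delta_rot": [0,0,0]},{"delta_pos": [-0.2,-3.1,3],"delta_rot": [0,0,0]},{"delta_pos": [-0.2,-3.1,5],"delta_rot": [0,0,0]},{"delta_pos": [-0.2,-3.1,6.2],"delta_rot": [0,0,0]},{"delta_pos": [-0.2,-3.1,6.2],"delta_rot": [0,0,0]},{"delta_pos": [-0.2,-3.1,6.2],"delta_rot": [0,0,0]},{"delta_pos": [-0.2,-3.1,6.2],"delta_rot": [0,0,0]},{"delta_pos": [-0.2,-3.1,6.2],"delta_rot": [0,0,0]},{"delta_pos": [-0.2,-3.1,6.2],"delta_rot": [0,0,0]},{"delta_pos": [-0.2,-3.1,6.2],"delta_rot": [0,0,0]}]}}

```text
clock: 12.95
tcp_pos: [0.5021, 0.33, 0.1884]
ee_rot: [-180.0, -0.1, -4.0]
contact_force: [-0.5, -0.0, 0.3]
width: 0.0244
```

>>> {"api": "move_arm", "payload": {"motion": [{"delta_pos": [0,0,0],"delta_rot": [0,0,0]},{"delta_pos": [0,0,0],"delta_rot": [0,0,0]},{"delta_pos": [0,0,0],"delta_rot": [0,0,0]},{"delta_pos": [0,0,0],"delta_rot": [0,0,0]},{"delta_pos": [0,0,-1],"delta_rot": [0,0,0]},{"delta_pos": [0,0,-3],"delta_rot": [0,0,0]},{"delta_pos": [0,0,-6],"delta_rot": [0,0,0]},{"delta_pos": [0.2,4,-6],"delta_rot": [0,0,0]},{"delta_pos": [0.4,8,-6],"delta_rot": [0,0,-0.1]},{"delta_pos": [0.6,12,-6],"delta_rot": [0,0,-0.2]}], "claw": 4}}

```text
clock: 13.78
tcp_pos: [0.4993, 0.2093, 0.2492]
ee_rot: [-180.0, -0.2, 7.8]
contact_force: [1.1, -0.2, -0.3]
width: 0.04
```

Run:
```python
from h import *
s=robot.get_state(); print(s["tcp_pos"],s["ee_rot"],s["width"])
a=robot.camera("wrist");I=info("wrist")
for b in blobs(a,I,.028,100): print(b)
a=robot.camera("top");I=info("top");cv2.imwrite("pics/top2.png",a)
for b in blobs(a,I,.028): 
  if .3<b[1]<.7 and abs(b[2])<.55: print(b)
to(.4965,-.087,.16,10)
```

```text
[0.49930628 0.20926761 0.24922302] [-1.79991013e+02 -1.56633889e-01  7.83323273e+00] 0.039996313926925056
(array([ 86., 205.]), 0.4681, 0.368, 61, 37, -3.6)
(array([88., 71.]), 0.5769, 0.3608, 58, 40, -5.0)
(array([321., 295.]), 0.3559, -0.1917, 49, 14, 85.1)
(array([279., 238.]), 0.4947, -0.0885, 37, 34, -89.5)
(array([420., 253.]), 0.4605, -0.4365, 144, 26, -4.6)
(array([355., 230.]), 0.5152, -0.2749, 145, 25, -2.0)
(array([442., 205.]), 0.5798, -0.498, 76, 29, 5.9)
(array([ 94., 303.]), 0.334, 0.3653, 588, 251, 9.8)
(array([391., 204.]), 0.583, -0.3677, 144, 26, 2.9)
dpos [-3.99, 29.02, 8.86] drot [0.002, -0.001, -0.048]
```

>>> {"api": "move_arm", "payload": {"motion": [{"delta_pos": [-0.5,4,1],"delta_rot": [0,0,-0.04]},{"delta_pos": [-1,8,2],"delta_rot": [0,0,-0.04]},{"delta_pos": [-1.5,12,3],"delta_rot": [0,0,-0.04]},{"delta_pos": [-2,15.8,4],"delta_rot": [0,0,-0.04]},{"delta_pos": [-2.5,19.6,5],"delta_rot": [0,0,-0.04]},{"delta_pos": [-3,23.2,6.5],"delta_rot": [0,0,-0.04]},{"delta_pos": [-3.5,26.5,8],"delta_rot": [0,0,-0.04]},{"delta_pos": [-4,29,8.8],"delta_rot": [0,0,-0.04]},{"delta_pos": [-4,29,8.8],"delta_rot": [0,0,-0.04]},{"delta_pos": [-4,29,8.8],"delta_rot": [0,0,-0.04]}], "claw": 6}}

```text
clock: 14.72
tcp_pos: [0.497, -0.0835, 0.1593]
ee_rot: [-180.0, 0.0, 9.6]
contact_force: [-0.4, 0.7, 1.0]
width: 0.0601
```

Run:
```python
from h import *
s=robot.get_state(); print(s["tcp_pos"],s["ee_rot"],s["width"])
a=robot.camera("wrist");I=info("wrist");cv2.imwrite("pics/w7.png",a);np.save("w7.npy",I[2])
for b in blobs(a,I,.028,100): print(b)
to(.4965,-.087,.0965,10)
```

```text
[ 0.49703569 -0.08347592  0.15933185] [-1.79955742e+02  1.82325470e-02  9.57001133e+00] 0.06012509505172983
(array([542., 286.]), 0.4935, -0.2541, 78, 26, 5.6)
(array([289., 236.]), 0.4967, -0.0859, 40, 38, 11.6)
dpos [-0.16, 0.41, 6.33] drot [-0.0, -0.001, -0.006]
```

View pics/w7.png

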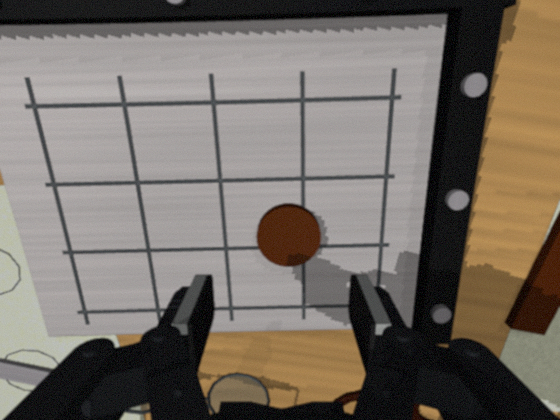

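>>> {"api": "move_arm", "payload": {"motion": [{"delta_pos": [-0.1,0.3,3],"delta_rot": [0,0,0]},{"delta_pos": [-0.1,0.3,5],"delta_rot": [0,0,0]},{"delta_pos": [-0.1,0.3,6],"delta_rot": [0,0,0]},{"delta_pos": [-0.1,0.3,6.3],"delta_rot": [0,0,0]},{"delta_pos": [-0.1,0.3,6.3],"delta_rot": [0,0,0]},{"delta_pos": [-0.1,0.3,6.3],"delta_rot": [0,0,0]},{"delta_pos": [-0.1,0.3,6.3],"delta_rot": [0,0,0]},{"delta_pos": [-0.1,0.3,6.3],"delta_rot": [0,0,0]},{"delta_pos": [-0.1,0.3,6.3],"delta_rot": [0,0,0]},{"delta_pos": [-0.1,0.3,6.3],"delta_rot": [0,0,0]}]}}

```text
clock: 15.6
tcp_pos: [0.4969, -0.0861, 0.097]
ee_rot: [180.0, -0.1, 9.7]
contact_force: [-0.0, -0.0, 0.6]
width: 0.06
```

>>> {"api": "move_arm", "payload": {"motion": [{"delta_pos": [0,0,0],"delta_rot": [0,0,0]},{"delta_pos": [0,0,0],"delta_rot": [0,0,0]},{"delta_pos": [0,0,0],"delta_rot": [0,0,0]},{"delta_pos": [0,0,0],"delta_rot": [0,0,0]},{"delta_pos": [0,0,0],"delta_rot": [0,0,0]},{"delta_pos": [0,0,0],"delta_rot": [0,0,0]},{"delta_pos": [0,0,0],"delta_rot": [0,0,0]},{"delta_pos": [0,0,0],"delta_rot": [0,0,0]},{"delta_pos": [0,0,0],"delta_rot": [0,0,0]},{"delta_pos": [0,0,0],"delta_rot": [0,0,0]}], "claw": 3}}

```text
clock: 16.43
tcp_pos: [0.4968, -0.0861, 0.097]
ee_rot: [180.0, -0.0, 9.7]
contact_force: [-2.1, 1.1, 5.2]
width: 0.0363
```

Run:
```python
from h import *
s=robot.get_state(); print(s["tcp_pos"],s["ee_rot"],s["width"])
to(.5377,.3004,.25,-4)
I=list(info("wrist"));I[2]=np.load("w7.npy")
P=cast([(0,24),(447,14),(412,328),(48,335)],.02,I);print(P.round(4))
a=P[1]-P[0];b=P[2]-P[1];print(np.degrees(np.arctan2(a[0],-a[1])),np.degrees(np.arctan2(-b[1],-b[0])),np.linalg.norm(b))
```

```text
[ 0.49682959 -0.08607838  0.09696224] [ 1.79983970e+02 -1.92764498e-02  9.73058572e+00] 0.036274179774806646
dpos [10.57, -37.4, -15.31] drot [0.0, -0.0, 0.24]
[[ 0.5863  0.0823]
 [ 0.6305 -0.1465]
 [ 0.4391 -0.1847]
 [ 0.391   0.0669]]
10.930642238679077 11.290739757903106 0.19520080346291896
```

>>> {"api": "move_arm", "payload": {"motion": [{"delta_pos": [0,0,-4],"delta_rot": [0,0,0]},{"delta_pos": [0.4,-1.5,-7.5],"delta_rot": [0,0,0]},{"delta_pos": [1.2,-4.5,-10.3],"delta_rot": [0,0,0.05]},{"delta_pos": [2.2,-8,-12.3],"delta_rot": [0,0,0.1]},{"delta_pos": [3.2,-11.5,-14],"delta_rot": [0,0,0.17]},{"delta_pos": [4.3,-15.2,-15.3],"delta_rot": [0,0,0.24]},{"delta_pos": [5.4,-19,-15.3],"delta_rot": [0,0,0.24]},{"delta_pos": [6.5,-22.8,-15.3],"delta_rot": [0,0,0.24]},{"delta_pos": [7.5,-26.5,-15.3],"delta_rot": [0,0,0.24]},{"delta_pos": [8.5,-30,-15.3],"delta_rot": [0,0,0.24]}]}}

```text
clock: 17.27
tcp_pos: [0.5293, 0.2263, 0.249]
ee_rot: [-180.0, -0.0, -4.0]
contact_force: [-0.2, -0.8, -0.3]
width: 0.0365
```

>>> {"api": "move_arm", "payload": {"motion": [{"delta_pos": [0.1,-3,0],"delta_rot": [0,0,0]},{"delta_pos": [0.2,-5.8,0],"delta_rot": [0,0,0]},{"delta_pos": [0.3,-7.7,0],"delta_rot": [0,0,0]},{"delta_pos": [0.3,-7.7,2],"delta_rot": [0,0,0]},{"delta_pos": [0.3,-7.7,4],"delta_rot": [0,0,0]},{"delta_pos": [0.3,-7.7,5.5],"delta_rot": [0,0,0]},{"delta_pos": [0.3,-7.7,6.1],"delta_rot": [0,0,0]},{"delta_pos": [0.3,-7.7,6.1],"delta_rot": [0,0,0]},{"delta_pos": [0.3,-7.7,6.1],"delta_rot": [0,0,0]},{"delta_pos": [0.3,-7.7,6.1],"delta_rot": [0,0,0]}]}}

```text
clock: 18.1
tcp_pos: [0.5387, 0.3008, 0.1897]
ee_rot: [-179.9, -0.1, -4.0]
contact_force: [0.0, -0.7, -0.3]
width: 0.0364
```

>>> {"api": "move_arm", "payload": {"motion": [{"delta_pos": [0,0,0],"delta_rot": [0,0,0]},{"delta_pos": [0,0,0],"delta_rot": [0,0,0]},{"delta_pos": [0,0,0],"delta_rot": [0,0,0]},{"delta_pos": [0,0,0],"delta_rot": [0,0,0]},{"delta_pos": [0,0,-1],"delta_rot": [0,0,0]},{"delta_pos": [0,0,-3],"delta_rot": [0,0,0]},{"delta_pos": [0,0,-6],"delta_rot": [0,0,0]},{"delta_pos": [0,0,-9],"delta_rot": [0,0,0]},{"delta_pos": [0,0,-9],"delta_rot": [0,0,0]},{"delta_pos": [0,0,-9],"delta_rot": [0,0,0]}], "claw": 5.2}}

```text
clock: 18.93
tcp_pos: [0.5392, 0.3012, 0.2825]
ee_rot: [-179.8, -0.3, -4.0]
contact_force: [-0.6, -0.3, -0.5]
width: 0.0519
```

Run:
```python
from h import *
s=robot.get_state(); print(s["tcp_pos"],s["ee_rot"],s["width"])
a=robot.camera("wrist");I=info("wrist");cv2.imwrite("pics/w8.png",a);np.save("w8.npy",I[2])
for b in blobs(a,I,.1145,100): print(b)
to(.429,.3231,.24,86); to(.429,.3231,.24,-94)
print(s["joints"])
```

```text
[0.53922952 0.30123016 0.28249009] [-179.83277237   -0.34073716   -4.01980057] 0.05191077105816932
(array([247., 267.]), 0.5016, 0.3298, 42, 25, -4.1)
(array([282., 216.]), 0.5378, 0.301, 39, 38, -4.0)
(array([243., 166.]), 0.5779, 0.3252, 41, 25, -5.1)
dpos [-11.07, -1.45, 3.97] drot [0.001, -0.003, -1.571]
dpos [-11.07, -1.45, 3.97] drot [-0.003, -0.001, 1.57]
[ 2.22898285e+01  2.64141592e+00  9.48655706e+01 -1.12664421e-03
  8.21134541e+01  1.16309283e+02]
```

View pics/w8.png

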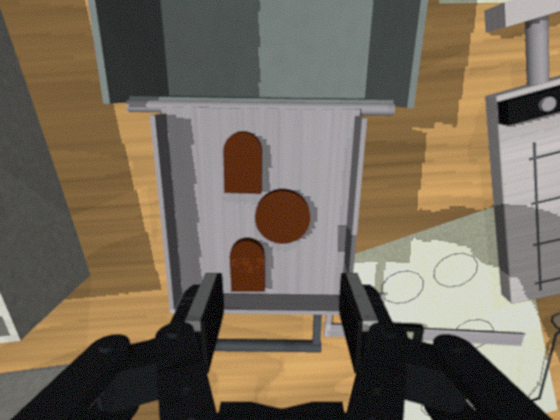

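>>> {"api": "move_arm", "payload": {"motion": [{"delta_pos": [-3,-0.4,1],"delta_rot": [0,0,-0.12]},{"delta_pos": [-6,-0.8,2],"delta_rot": [0,0,-0.24]},{"delta_pos": [-9,-1.2,3],"delta_rot": [0,0,-0.36]},{"delta_pos": [-11.1,-1.4,3],"delta_rot": [0,0,-0.48]},{"delta_pos": [-11.1,-1.4,3],"delta_rot": [0,0,-0.6]},{"delta_pos": [-11.1,-1.4,3],"delta_rot": [0,0,-0.72]},{"delta_pos": [-11.1,-1.4,3],"delta_rot": [0,0,-0.84]},{"delta_pos": [-11.1,-1.4,3],"delta_rot": [0,0,-0.96]},{"delta_pos": [-11.1,-1.4,3],"delta_rot": [0,0,-1.08]},{"delta_pos": [-11.1,-1.4,3],"delta_rot": [0,0,-1.2]}], "claw": 3.2}}

```text
clock: 19.82
tcp_pos: [0.4274, 0.322, 0.2465]
ee_rot: [-179.9, 0.2, 65.1]
contact_force: [1.0, -0.8, -0.4]
width: 0.0316
```

>>> {"api": "move_arm", "payload": {"motion": [{"delta_pos": [0,0,0],"delta_rot": [0,0,-0.12]},{"delta_pos": [0,0,0],"delta_rot": [0,0,-0.24]},{"delta_pos": [0,0,0],"delta_rot": [0,0,-0.37]},{"delta_pos": [0,0,0],"delta_rot": [0,0,-0.37]},{"delta_pos": [0,0,0],"delta_rot": [0,0,-0.37]},{"delta_pos": [0,0,0],"delta_rot": [0,0,-0.37]},{"delta_pos": [0,0,0],"delta_rot": [0,0,-0.37]},{"delta_pos": [0,0,0],"delta_rot": [0,0,-0.37]},{"delta_pos": [0,0,0],"delta_rot": [0,0,-0.37]},{"delta_pos": [0,0,0],"delta_rot": [0,0,-0.37]}]}}

```text
clock: 20.65
tcp_pos: [0.4283, 0.3225, 0.2484]
ee_rot: [180.0, -0.0, 85.9]
contact_force: [0.5, -0.0, -0.2]
width: 0.032
```

Run:
```python
from h import *
s=robot.get_state(); print(s["tcp_pos"],s["ee_rot"],s["width"])
a=robot.camera("wrist");I=info("wrist");cv2.imwrite("pics/w9.png",a);np.save("w9.npy",I[2])
to(.4292,.3232,.172,86)
I=list(I);I[2]=np.load("w8.npy"); print(cast([(322,345),(318,345)],.117,I))
```

```text
[0.42829541 0.32247192 0.24837096] [ 1.79995345e+02 -4.33877347e-03  8.59043015e+01] 0.032005855809140026
dpos [0.08, 0.09, 7.63] drot [0.0, -0.0, -0.002]
[[0.4282926  0.27711166]
 [0.42850834 0.28028753]]
```

View pics/w9.png

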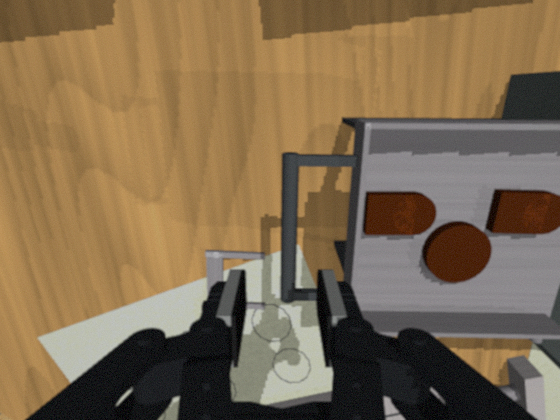

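Run:
```python
from h import *
I=list(info("wrist"));I[2]=np.load("w9.npy"); p=cast([(290,157),(288,298),(289,154),(358,122)],.12,I);print(p,p[:2].mean(0))
```

```text
[[0.43559321 0.3721666 ]
 [0.4284591  0.28097129]
 [0.43514121 0.37388958]
 [0.47367919 0.38849527]] [0.43202615 0.32656895]
```

>>> {"api": "move_arm", "payload": {"motion": [{"delta_pos": [0.2,0.2,3],"delta_rot": [0,0,0]},{"delta_pos": [0.2,0.2,5],"delta_rot": [0,0,0]},{"delta_pos": [0.2,0.2,6.5],"delta_rot": [0,0,0]},{"delta_pos": [0.2,0.2,7.6],"delta_rot": [0,0,0]},{"delta_pos": [0.2,0.2,7.6],"delta_rot": [0,0,0]},{"delta_pos": [0.2,0.2,7.6],"delta_rot": [0,0,0]},{"delta_pos": [0.2,0.2,7.6],"delta_rot": [0,0,0]},{"delta_pos": [0.2,0.2,7.6],"delta_rot": [0,0,0]},{"delta_pos": [0.2,0.2,7.6],"delta_rot": [0,0,0]},{"delta_pos": [0.2,0.2,7.6],"delta_rot": [0,0,0]}]}}

```text
clock: 21.53
tcp_pos: [0.4309, 0.3246, 0.1734]
ee_rot: [179.9, -0.1, 85.9]
contact_force: [1.4, -0.6, -0.2]
width: 0.032
```

>>> {"api": "move_arm", "payload": {"motion": [{"delta_pos": [0,0,0],"delta_rot": [0,0,0]},{"delta_pos": [0,0,0],"delta_rot": [0,0,0]},{"delta_pos": [0,0,0],"delta_rot": [0,0,0]},{"delta_pos": [0,0,0],"delta_rot": [0,0,0]},{"delta_pos": [0,0,0],"delta_rot": [0,0,0]},{"delta_pos": [0,0,0],"delta_rot": [0,0,0]},{"delta_pos": [0,0,0],"delta_rot": [0,0,0]},{"delta_pos": [0,0,0],"delta_rot": [0,0,0]},{"delta_pos": [0,0,0],"delta_rot": [0,0,0]},{"delta_pos": [0,0,0],"delta_rot": [0,0,0]}], "claw": 0.4, "squeeze": 40}}

```text
clock: 22.37
tcp_pos: [0.4326, 0.3243, 0.1733]
ee_rot: [179.6, -0.1, 85.9]
contact_force: [7.1, -0.5, -2.1]
width: 0.0086
```

Run:
```python
from h import *
s=robot.get_state(); p=s["tcp_pos"];print(p,s["ee_rot"],s["width"],s["contact_force"])
# arc: bar relative hinge (-.178,.012) in bin xz, rotate by phi; tool y = bin x, tool z = down
for ph in np.append(np.arange(.0625,1.26,.0625),1.27):
    c,sn=np.cos(ph),np.sin(ph); x,z=-.178,.012
    X=c*x+sn*z; Z=-sn*x+c*z
    print(round(ph,3), round((X-x)*100,2), round(-(Z-z)*100,2))
```

```text
[0.43259423 0.32425751 0.17331649] [ 1.79630829e+02 -7.18611042e-02  8.59020651e+01] 0.008615328480154456 [ 7.13146842 -0.50654849 -2.07948437]
0.062 0.11 -1.11
0.125 0.29 -2.21
0.188 0.54 -3.3
0.25 0.85 -4.37
0.312 1.23 -5.41
0.375 1.68 -6.44
0.438 2.18 -7.43
0.5 2.75 -8.39
0.562 3.38 -9.31
0.625 4.07 -10.19
0.688 4.81 -11.02
0.75 5.59 -11.81
0.812 6.43 -12.55
0.875 7.31 -13.23
0.938 8.23 -13.86
1.0 9.19 -14.43
1.062 10.19 -14.93
1.125 11.21 -15.38
1.188 12.26 -15.76
1.25 13.33 -16.07
1.27 13.67 -16.16
```

>>> {"api": "move_arm", "payload": {"motion": [{"delta_pos": [0,0.3,-1.1],"delta_rot": [0,0,0]},{"delta_pos": [0,0.5,-2.2],"delta_rot": [0,0,0]},{"delta_pos": [0,0.8,-3.3],"delta_rot": [0,0,0]},{"delta_pos": [0,1.1,-4.4],"delta_rot": [0,0,0]},{"delta_pos": [0,1.5,-5.4],"delta_rot": [0,0,0]},{"delta_pos": [0,1.9,-6.45],"delta_rot": [0,0,0]},{"delta_pos": [0,2.4,-7.45],"delta_rot": [0,0,0]},{"delta_pos": [0,3.0,-8.4],"delta_rot": [0,0,0]},{"delta_pos": [0,3.6,-9.3],"delta_rot": [0,0,0]},{"delta_pos": [0,4.3,-10.2],"delta_rot": [0,0,0]}]}}

```text
clock: 23.2
tcp_pos: [0.4722, 0.3211, 0.2753]
ee_rot: [-179.7, 0.1, 86.0]
contact_force: [-7.9, 0.6, -0.9]
width: 0.0082
```

>>> {"api": "move_arm", "payload": {"motion": [{"delta_pos": [0,0.75,-0.85],"delta_rot": [0,0,0]},{"delta_pos": [0,1.5,-1.6],"delta_rot": [0,0,0]},{"delta_pos": [0,2.35,-2.35],"delta_rot": [0,0,0]},{"delta_pos": [0,3.25,-3.05],"delta_rot": [0,0,0]},{"delta_pos": [0,4.15,-3.65],"delta_rot": [0,0,0]},{"delta_pos": [0,5.1,-4.25],"delta_rot": [0,0,0]},{"delta_pos": [0,6.1,-4.75],"delta_rot": [0,0,0]},{"delta_pos": [0,7.1,-5.2],"delta_rot": [0,0,0]},{"delta_pos": [0,7.8,-5.4],"delta_rot": [0,0,0]},{"delta_pos": [0,8.3,-5.6],"delta_rot": [0,0,0]}]}}

```text
clock: 24.03
tcp_pos: [0.557, 0.3143, 0.3352]
ee_rot: [179.9, 0.1, 85.9]
contact_force: [-6.1, -3.8, 6.9]
width: 0.0083
```

Run:
```python
from h import *
s=robot.get_state(); p=s["tcp_pos"];print(p,s["ee_rot"],s["width"],s["contact_force"])
b=p-[0,0,.054+.002]; hx=np.array([.6068,.3108])
d=(b[:2]-hx)@[.9976,-.0698]; print(d,b[2]-.105, "phi",np.pi-np.arctan2(.012,.178)-np.arctan2(b[2]-.105,d), np.hypot(d,b[2]-.105))
```

```text
[0.55698888 0.31427784 0.33515618] [1.79891554e+02 1.07694891e-01 8.58906076e+01] 0.00825754113405822 [-6.08545685 -3.75921885  6.8522247 ]
-0.049934331171298564 0.17415617500023822 phi 1.224251781134975 0.18117342719129237
```

>>> {"api": "move_arm", "payload": {"motion": [{"delta_pos": [0,0.25,-0.07],"delta_rot": [0,0,0]},{"delta_pos": [0,0.5,-0.1],"delta_rot": [0,0,0]},{"delta_pos": [0,0.7,-0.15],"delta_rot": [0,0,0]},{"delta_pos": [0,0.9,-0.2],"delta_rot": [0,0,0]},{"delta_pos": [0,0.9,-0.2],"delta_rot": [0,0,0]},{"delta_pos": [0,0.9,-0.2],"delta_rot": [0,0,0]},{"delta_pos": [0,0.9,-0.2],"delta_rot": [0,0,0]},{"delta_pos": [0,0.9,-0.2],"delta_rot": [0,0,0]},{"delta_pos": [0,0.9,-0.2],"delta_rot": [0,0,0]},{"delta_pos": [0,0.9,-0.2],"delta_rot": [0,0,0]}]}}

```text
clock: 24.87
tcp_pos: [0.5657, 0.3136, 0.3373]
ee_rot: [179.8, 0.1, 85.9]
contact_force: [-6.3, -5.2, 8.6]
width: 0.0083
```

Run:
```python
from h import *
s=robot.get_state(); p=s["tcp_pos"];print(p,s["contact_force"])
a=robot.camera("top");I=info("top");b=robot.camera("scene")
cv2.imwrite("pics/tip.png",np.hstack([cv2.resize(a[90:280,40:190],None,fx=2.6,fy=2.6),cv2.resize(b[90:280,280:440],None,fx=2.5,fy=2.6)]))
```

```text
[0.56571583 0.31357064 0.33732397] [-6.2893097  -5.1876946   8.56989724]
```

View pics/tip.png

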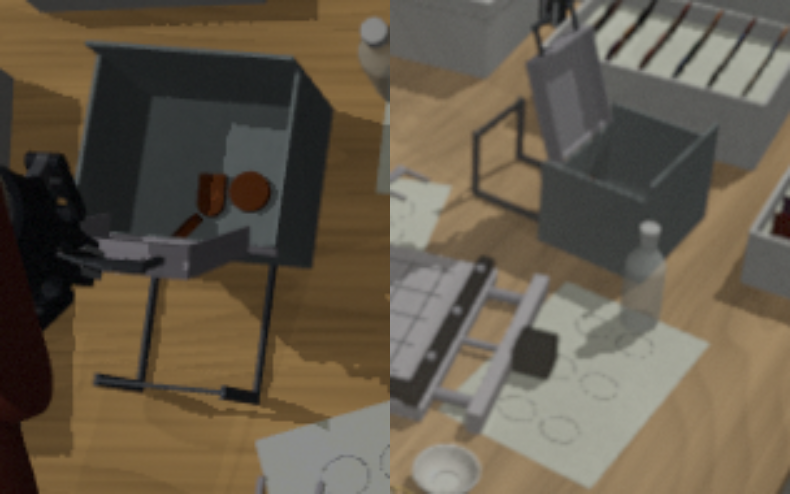

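>>> {"api": "move_arm", "payload": {"motion": [{"delta_pos": [0,0.2,-0.04],"delta_rot": [0,0,0]},{"delta_pos": [0,0.4,-0.07],"delta_rot": [0,0,0]},{"delta_pos": [0,0.6,-0.1],"delta_rot": [0,0,0]},{"delta_pos": [0,0.6,-0.1],"delta_rot": [0,0,0]},{"delta_pos": [0,0.6,-0.1],"delta_rot": [0,0,0]},{"delta_pos": [0,0.6,-0.1],"delta_rot": [0,0,0]},{"delta_pos": [0,0.6,-0.1],"delta_rot": [0,0,0]},{"delta_pos": [0,0.6,-0.1],"delta_rot": [0,0,0]},{"delta_pos": [0,0.6,-0.1],"delta_rot": [0,0,0]},{"delta_pos": [0,0.6,-0.1],"delta_rot": [0,0,0]}]}}

```text
clock: 25.8
tcp_pos: [0.567, 0.3137, 0.3373]
ee_rot: [-179.3, 0.3, 86.0]
contact_force: [-25.5, -6.0, 13.3]
width: 0.0082
```

>>> {"api": "move_arm", "payload": {"motion": [{"delta_pos": [0,-1.6,0.35],"delta_rot": [0,0,0]},{"delta_pos": [0,-2.65,0.7],"delta_rot": [0,0,0]},{"delta_pos": [0,-3.65,1.15],"delta_rot": [0,0,0]},{"delta_pos": [0,-4.65,1.65],"delta_rot": [0,0,0]},{"delta_pos": [0,-5.6,2.25],"delta_rot": [0,0,0]},{"delta_pos": [0,-6.55,2.85],"delta_rot": [0,0,0]},{"delta_pos": [0,-7.4,3.55],"delta_rot": [0,0,0]},{"delta_pos": [0,-8.25,4.3],"delta_rot": [0,0,0]},{"delta_pos": [0,-9.05,5.1],"delta_rot": [0,0,0]},{"delta_pos": [0,-9.8,5.9],"delta_rot": [0,0,0]}]}}

```text
clock: 26.63
tcp_pos: [0.4741, 0.321, 0.277]
ee_rot: [179.7, -0.0, 85.9]
contact_force: [2.6, -1.8, 1.9]
width: 0.0083
```

>>> {"api": "move_arm", "payload": {"motion": [{"delta_pos": [0,-1.3,1.8],"delta_rot": [0,0,0]},{"delta_pos": [0,-1.85,2.75],"delta_rot": [0,0,0]},{"delta_pos": [0,-2.4,3.75],"delta_rot": [0,0,0]},{"delta_pos": [0,-2.8,4.8],"delta_rot": [0,0,0]},{"delta_pos": [0,-3.2,5.8],"delta_rot": [0,0,0]},{"delta_pos": [0,-3.5,6.9],"delta_rot": [0,0,0]},{"delta_pos": [0,-3.75,8],"delta_rot": [0,0,0]},{"delta_pos": [0,-3.95,9],"delta_rot": [0,0,0]},{"delta_pos": [0,-4.05,9.7],"delta_rot": [0,0,0]},{"delta_pos": [0,-4.05,10.2],"delta_rot": [0,0,0]}]}}

```text
clock: 27.47
tcp_pos: [0.4331, 0.3244, 0.172]
ee_rot: [180.0, -0.0, 85.9]
contact_force: [-8.6, -2.1, 28.7]
width: 0.008
```

>>> {"api": "move_arm", "payload": {"motion": [{"delta_pos": [0,0,0.1],"delta_rot": [0,0,0]},{"delta_pos": [0,0,0.2],"delta_rot": [0,0,0]},{"delta_pos": [0,0,0.3],"delta_rot": [0,0,0]},{"delta_pos": [0,0,0.3],"delta_rot": [0,0,0]},{"delta_pos": [0,0,0.3],"delta_rot": [0,0,0]},{"delta_pos": [0,0,0.3],"delta_rot": [0,0,0]},{"delta_pos": [0,0,0.3],"delta_rot": [0,0,0]},{"delta_pos": [0,0,0.3],"delta_rot": [0,0,0]},{"delta_pos": [0,0,0.3],"delta_rot": [0,0,0]},{"delta_pos": [0,0,0.3],"delta_rot": [0,0,0]}]}}

```text
clock: 28.3
tcp_pos: [0.4332, 0.3245, 0.172]
ee_rot: [-179.9, -0.0, 85.9]
contact_force: [-8.2, -1.7, 16.2]
width: 0.0084
```

>>> {"api": "move_arm", "payload": {"motion": [{"delta_pos": [0,0,-0.2],"delta_rot": [0,0,0]},{"delta_pos": [0,0,-0.2],"delta_rot": [0,0,0]},{"delta_pos": [0,0,-0.2],"delta_rot": [0,0,0]},{"delta_pos": [0,0,-0.2],"delta_rot": [0,0,0]},{"delta_pos": [0,0,-2],"delta_rot": [0,0,0]},{"delta_pos": [0,0,-5],"delta_rot": [0,0,0]},{"delta_pos": [0,0,-9],"delta_rot": [0,0,0]},{"delta_pos": [0,0,-13],"delta_rot": [0,0,0]},{"delta_pos": [0,0,-13],"delta_rot": [0,0,0]},{"delta_pos": [0,0,-13],"delta_rot": [0,0,0]}], "claw": 3.2}}

```text
clock: 29.13
tcp_pos: [0.4341, 0.3247, 0.3026]
ee_rot: [179.7, -0.2, 85.9]
contact_force: [-0.1, -0.3, -0.4]
width: 0.0319
```

Run:
```python
from h import *
s=robot.get_state(); p=s["tcp_pos"];print(p,s["ee_rot"],s["contact_force"])
a=robot.camera("top");I=info("top");b=robot.camera("scene")
cv2.imwrite("pics/down.png",np.hstack([cv2.resize(a[90:280,40:190],None,fx=2.6,fy=2.6),cv2.resize(b[90:280,280:440],None,fx=2.5,fy=2.6)]))
for q in blobs(a,I,.008):
  if .3<q[1]<.8 and -.55<q[2]<.4: print(q)
to(.46,-.40,.30,0)
```

```text
[0.43408104 0.3246569  0.30257055] [ 1.79701023e+02 -1.78358981e-01  8.59308817e+01] [-0.09710037 -0.25473271 -0.41458136]
(array([420., 253.]), 0.4611, -0.4433, 147, 27, -4.6)
(array([355., 230.]), 0.5178, -0.2788, 146, 25, -2.0)
(array([442., 205.]), 0.5828, -0.5065, 78, 30, 5.0)
(array([391., 204.]), 0.5859, -0.3732, 147, 26, 2.9)
(array([121., 164.]), 0.6795, 0.3168, 39, 26, 0.1)
(array([136., 163.]), 0.683, 0.2782, 38, 38, 47.0)
dpos [-72.0, 7.88, -0.13] drot [-0.0, 0.002, 1.5]
```

View pics/down.png

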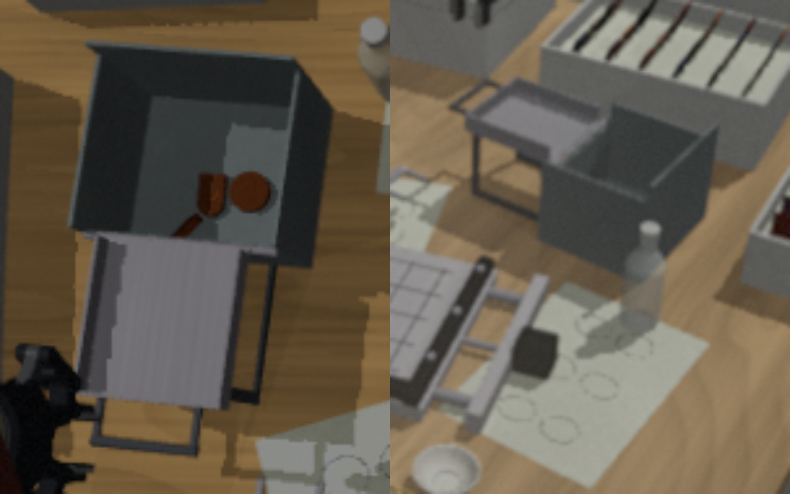

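```bash
python3 -c "
from h import *
to(.50,-.26,.25,-2)
to(.5178,-.2788,.0755,-2,start=(.518,-.279,.18,-2))"
```

```text
dpos [-57.75, 10.88, 4.85] drot [-0.0, 0.002, 1.535]
dpos [-0.02, -0.02, 10.45] drot [0.0, 0.0, 0.0]
```

>>> {"api": "move_arm", "payload": {"motion": [{"delta_pos": [-4,0.8,0],"delta_rot": [0,0,0.12]},{"delta_pos": [-8,1.6,0],"delta_rot": [0,0,0.24]},{"delta_pos": [-12,2.4,0],"delta_rot": [0,0,0.36]},{"delta_pos": [-16,3.2,0],"delta_rot": [0,0,0.48]},{"delta_pos": [-20,4,0],"delta_rot": [0,0,0.6]},{"delta_pos": [-24,4.8,0],"delta_rot": [0,0,0.72]},{"delta_pos": [-28,5.6,0],"delta_rot": [0,0,0.84]},{"delta_pos": [-32,6.4,0],"delta_rot": [0,0,0.96]},{"delta_pos": [-36,7.2,0],"delta_rot": [0,0,1.08]},{"delta_pos": [-40,8,0],"delta_rot": [0,0,1.2]}], "claw": 4.6}}

```text
clock: 30.07
tcp_pos: [0.4831, -0.0823, 0.2964]
ee_rot: [-179.9, 0.2, 16.8]
contact_force: [-0.1, -0.6, -0.6]
width: 0.0457
```

```bash
python3 -c "
from h import *
s=robot.get_state();print(s['tcp_pos'],s['ee_rot'])
to(.5178,-.2788,.2,-2)"
```

```text
[ 0.48314467 -0.08231877  0.29643258] [-179.85393868    0.20582047   16.82440185]
dpos [-2.34, 19.83, 9.6] drot [-0.002, 0.004, 0.329]
```

>>> {"api": "move_arm", "payload": {"motion": [{"delta_pos": [-0.5,4,1],"delta_rot": [0,0,0.1]},{"delta_pos": [-1,8,3],"delta_rot": [0,0,0.2]},{"delta_pos": [-1.5,11.5,5],"delta_rot": [0,0,0.3]},{"delta_pos": [-2,15,7],"delta_rot": [0,0,0.325]},{"delta_pos": [-2.3,18,9],"delta_rot": [0,0,0.325]},{"delta_pos": [-2.3,19.8,9.6],"delta_rot": [0,0,0.325]},{"delta_pos": [-2.3,19.8,9.6],"delta_rot": [0,0,0.325]},{"delta_pos": [-2.3,19.8,9.6],"delta_rot": [0,0,0.325]},{"delta_pos": [-2.3,19.8,9.6],"delta_rot": [0,0,0.325]},{"delta_pos": [-2.3,19.8,9.6],"delta_rot": [0,0,0.325]}]}}

```text
clock: 30.9
tcp_pos: [0.5208, -0.2753, 0.2034]
ee_rot: [-180.0, -0.0, -1.4]
contact_force: [0.4, -0.5, -0.2]
width: 0.0459
```

Run:
```python
from h import *
s=robot.get_state(); print(s["tcp_pos"],s["ee_rot"],s["width"])
a=robot.camera("wrist");I=info("wrist");cv2.imwrite("pics/w10.png",a);np.save("w10.npy",I[2])
bs=blobs(a,I,.008,300)
for b in bs: print(b)
b=min(bs,key=lambda b:abs(b[1]-.5178)+abs(b[2]+.2788)); to(b[1],b[2],.0755,b[5])
```

```text
[ 0.52079453 -0.27532572  0.20341946] [-1.79987711e+02 -2.30033620e-05 -1.37160865e+00] 0.045930802141969415
(array([250., 366.]), 0.3628, -0.242, 54, 50, -34.4)
(array([487., 257.]), 0.4619, -0.4419, 150, 29, -4.3)
(array([286., 198.]), 0.5178, -0.278, 149, 25, -2.0)
(array([415., 102.]), 0.5852, -0.3728, 146, 27, 2.8)
dpos [-0.32, 0.27, 12.83] drot [0.0, -0.001, 0.011]
```

>>> {"api": "move_arm", "payload": {"motion": [{"delta_pos": [-0.3,0.25,4],"delta_rot": [0,0,0.01]},{"delta_pos": [-0.3,0.25,8],"delta_rot": [0,0,0.01]},{"delta_pos": [-0.3,0.25,11],"delta_rot": [0,0,0.01]},{"delta_pos": [-0.3,0.25,12.3],"delta_rot": [0,0,0.01]},{"delta_pos": [-0.3,0.25,12.8],"delta_rot": [0,0,0.01]},{"delta_pos": [-0.3,0.25,12.8],"delta_rot": [0,0,0.01]},{"delta_pos": [-0.3,0.25,12.8],"delta_rot": [0,0,0.01]},{"delta_pos": [-0.3,0.25,12.8],"delta_rot": [0,0,0.01]},{"delta_pos": [-0.3,0.25,12.8],"delta_rot": [0,0,0.01]},{"delta_pos": [-0.3,0.25,12.8],"delta_rot": [0,0,0.01]}]}}

```text
clock: 31.78
tcp_pos: [0.5187, -0.2795, 0.0771]
ee_rot: [179.9, -0.2, -2.0]
contact_force: [0.6, 0.7, -0.0]
width: 0.046
```

>>> {"api": "move_arm", "payload": {"motion": [{"delta_pos": [0,0,0],"delta_rot": [0,0,0]},{"delta_pos": [0,0,0],"delta_rot": [0,0,0]},{"delta_pos": [0,0,0],"delta_rot": [0,0,0]},{"delta_pos": [0,0,0],"delta_rot": [0,0,0]},{"delta_pos": [0,0,0],"delta_rot": [0,0,0]},{"delta_pos": [0,0,0],"delta_rot": [0,0,0]},{"delta_pos": [0,0,0],"delta_rot": [0,0,0]},{"delta_pos": [0,0,0],"delta_rot": [0,0,0]},{"delta_pos": [0,0,0],"delta_rot": [0,0,0]},{"delta_pos": [0,0,0],"delta_rot": [0,0,0]}], "claw": 1.5, "squeeze": 60}}

```text
clock: 32.62
tcp_pos: [0.5183, -0.2793, 0.0764]
ee_rot: [180.0, -0.1, -2.0]
contact_force: [-0.9, 0.1, 5.4]
width: 0.0231
```

```bash
cat >> h.py <<'E'
C=np.array([.6305,-.1465]); YB=11.0   # inner corner fence/stop, bed yaw
def bed(x,y):
    "bed coords measured from the corner: x towards robot side negative, y left -> world"
    c,s=np.cos(np.radians(YB)),np.sin(np.radians(YB)); return C+[c*x-s*y,s*x+c*y]
def tobed(p):
    c,s=np.cos(np.radians(YB)),np.sin(np.radians(YB)); d=np.atleast_2d(p)-C; return np.c_[d@[c,s],d@[-s,c]]
E
python3 -c "
from h import *
s=robot.get_state();print(s['tcp_pos'],s['ee_rot'],s['width'])
t=bed(-.036,.081); print(t)
to(*t,.17,101)"
```

```text
[ 0.51828068 -0.27931876  0.07637853] [ 1.79954709e+02 -6.13605333e-02 -2.01814089e+00] 0.023121460424222178
[ 0.57970589 -0.07385732]
dpos [5.43, -20.74, -9.37] drot [0.002, -0.0, -1.798]
```

>>> {"api": "move_arm", "payload": {"motion": [{"delta_pos": [0,0,-4],"delta_rot": [0,0,0]},{"delta_pos": [0,0,-8],"delta_rot": [0,0,0]},{"delta_pos": [0.5,-1,-11],"delta_rot": [0,0,-0.12]},{"delta_pos": [1,-4,-12],"delta_rot": [0,0,-0.24]},{"delta_pos": [2,-7,-12],"delta_rot": [0,0,-0.36]},{"delta_pos": [3,-10,-12],"delta_rot": [0,0,-0.48]},{"delta_pos": [4,-13,-12],"delta_rot": [0,0,-0.6]},{"delta_pos": [5,-16,-12],"delta_rot": [0,0,-0.72]},{"delta_pos": [5.4,-19,-12],"delta_rot": [0,0,-0.84]},{"delta_pos": [5.4,-20.7,-12],"delta_rot": [0,0,-0.96]}]}}

```text
clock: 33.45
tcp_pos: [0.5793, -0.0711, 0.1947]
ee_rot: [-179.9, -0.0, 53.4]
contact_force: [0.1, -0.4, -0.5]
width: 0.0232
```

>>> {"api": "move_arm", "payload": {"motion": [{"delta_pos": [0,0,0],"delta_rot": [0,0,-0.12]},{"delta_pos": [0,0,0],"delta_rot": [0,0,-0.24]},{"delta_pos": [0,0,0],"delta_rot": [0,0,-0.36]},{"delta_pos": [0,0,0],"delta_rot": [0,0,-0.48]},{"delta_pos": [0,0,0],"delta_rot": [0,0,-0.6]},{"delta_pos": [0,0,0],"delta_rot": [0,0,-0.72]},{"delta_pos": [0,0,0],"delta_rot": [0,0,-0.835]},{"delta_pos": [0,0,0],"delta_rot": [0,0,-0.835]},{"delta_pos": [0,0,0],"delta_rot": [0,0,-0.835]},{"delta_pos": [0,0,0],"delta_rot": [0,0,-0.835]}]}}

```text
clock: 34.28
tcp_pos: [0.5788, -0.0739, 0.1949]
ee_rot: [-180.0, -0.0, 100.7]
contact_force: [0.6, 0.1, -0.2]
width: 0.0238
```

Run:
```python
from h import *
s=robot.get_state(); print(s["tcp_pos"],s["ee_rot"],s["width"],s["joints"][5])
a=robot.camera("wrist");I=info("wrist");cv2.imwrite("pics/w11.png",a);np.save("w11.npy",I[2])
for b in blobs(a,I,s["tcp_pos"][2]-.069,300): print(b)
to(*bed(-.036,.081),.0965,101)
```

```text
[ 0.57883737 -0.07392122  0.19494818] [-1.79972736e+02 -1.43506954e-02  1.00687643e+02] 0.02380524242080345 -25.271395035969256
(array([ 15., 345.]), 0.4599, -0.1245, 30, 13, 86.8)
(array([281., 257.]), 0.577, -0.0698, 144, 27, -79.3)
dpos [-0.01, 0.08, 9.85] drot [-0.0, -0.0, -0.005]
```

View pics/w11.png

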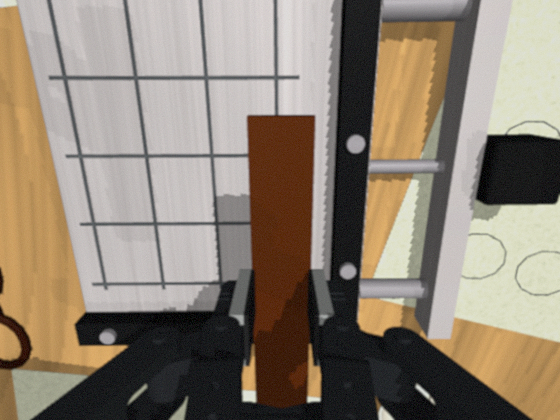

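>>> {"api": "move_arm", "payload": {"motion": [{"delta_pos": [0,0.1,3],"delta_rot": [0,0,-0.005]},{"delta_pos": [0,0.1,6],"delta_rot": [0,0,-0.005]},{"delta_pos": [0,0.1,8],"delta_rot": [0,0,-0.005]},{"delta_pos": [0,0.1,9],"delta_rot": [0,0,-0.005]},{"delta_pos": [0,0.1,9.5],"delta_rot": [0,0,-0.005]},{"delta_pos": [0,0.1,9.8],"delta_rot": [0,0,-0.005]},{"delta_pos": [0,0.1,9.8],"delta_rot": [0,0,-0.005]},{"delta_pos": [0,0.1,9.8],"delta_rot": [0,0,-0.005]},{"delta_pos": [0,0.1,9.8],"delta_rot": [0,0,-0.005]},{"delta_pos": [0,0.1,9.8],"delta_rot": [0,0,-0.005]}]}}

```text
clock: 35.17
tcp_pos: [0.5808, -0.0739, 0.0987]
ee_rot: [179.9, 0.1, 101.1]
contact_force: [0.4, 1.1, -0.1]
width: 0.0233
```

>>> {"api": "move_arm", "payload": {"motion": [{"delta_pos": [0,0,0],"delta_rot": [0,0,0]},{"delta_pos": [0,0,0],"delta_rot": [0,0,0]},{"delta_pos": [0,0,0],"delta_rot": [0,0,0]},{"delta_pos": [0,0,0],"delta_rot": [0,0,0]},{"delta_pos": [0,0,-1],"delta_rot": [0,0,0]},{"delta_pos": [0,0,-3],"delta_rot": [0,0,0]},{"delta_pos": [0,-1,-5],"delta_rot": [0,0,0]},{"delta_pos": [0,-4,-5],"delta_rot": [0,0,0]},{"delta_pos": [0,-4.5,-5],"delta_rot": [0,0,0]},{"delta_pos": [0,-4.5,-5],"delta_rot": [0,0,0]}], "claw": 3.4}}

```text
clock: 36.0
tcp_pos: [0.5347, -0.0825, 0.1477]
ee_rot: [180.0, -0.0, 101.1]
contact_force: [0.1, -0.8, 0.1]
width: 0.0337
```

Run:
```python
from h import *
s=robot.get_state(); print(s["tcp_pos"],s["ee_rot"],s["width"],tobed(s["tcp_pos"][:2]))
a=robot.camera("wrist");I=info("wrist");cv2.imwrite("pics/w12.png",a);np.save("w12.npy",I[2])
for b in blobs(a,I,.028,300): print(b,tobed(b[1:3]))
a=robot.camera("top");I=info("top")
for b in blobs(a,I,.028,100):
  if .3<b[1]<.7 and abs(b[2])<.55: print(b,tobed(b[1:3]))
```

```text
[ 0.53472997 -0.08249371  0.14766903] [ 1.79998974e+02 -5.36660541e-04  1.01068460e+02] 0.033674954369702144 [[-0.08179749  0.0811041 ]]
(array([ 14., 340.]), 0.378, -0.1793, 76, 21, -73.0) [[-0.2541194  0.0159819]]
(array([365., 208.]), 0.5778, -0.0628, 130, 26, -78.9) [[-0.03576104  0.09221783]]
(array([420., 253.]), 0.4605, -0.4365, 144, 26, -4.6) [[-0.22221123 -0.25223435]]
(array([442., 205.]), 0.5798, -0.498, 76, 29, 5.9) [[-0.11683786 -0.33536794]]
(array([391., 204.]), 0.5829, -0.3676, 144, 26, 2.9) [[-0.08891332 -0.20795526]]
(array([246., 310.]), 0.3266, -0.0416, 644, 254, -18.4) [[-0.27830064  0.16095955]]
(array([121., 164.]), 0.6748, 0.3095, 39, 26, 0.1) [[0.13049499 0.43916916]]
(array([136., 163.]), 0.6782, 0.2716, 37, 37, 47.0) [[0.12660086 0.40131674]]
```

>>> {"api": "move_arm", "payload": {"motion": [{"delta_pos": [0,0,0],"delta_rot": [0,0,0]},{"delta_pos": [0,0,0],"delta_rot": [0,0,0]},{"delta_pos": [0,0,1],"delta_rot": [0,0,0]},{"delta_pos": [0,0,3],"delta_rot": [0,0,0]},{"delta_pos": [0,0,4.5],"delta_rot": [0,0,0]},{"delta_pos": [0,0,5.1],"delta_rot": [0,0,0]},{"delta_pos": [0,0,5.1],"delta_rot": [0,0,0]},{"delta_pos": [0,0,5.1],"delta_rot": [0,0,0]},{"delta_pos": [0,0,5.1],"delta_rot": [0,0,0]},{"delta_pos": [0,0,5.1],"delta_rot": [0,0,0]}], "claw": 0}}

```text
clock: 36.93
tcp_pos: [0.5364, -0.0826, 0.0971]
ee_rot: [179.9, 0.0, 101.1]
contact_force: [-0.6, -0.3, 0.3]
width: 0.0001
```

>>> {"api": "move_arm", "payload": {"motion": [{"delta_pos": [0,0.5,0],"delta_rot": [0,0,0]},{"delta_pos": [0,1.0,0],"delta_rot": [0,0,0]},{"delta_pos": [0,1.5,0],"delta_rot": [0,0,0]},{"delta_pos": [0,2.0,0],"delta_rot": [0,0,0]},{"delta_pos": [0,2.4,0],"delta_rot": [0,0,0]},{"delta_pos": [0,2.8,0],"delta_rot": [0,0,0]},{"delta_pos": [0,3.2,0],"delta_rot": [0,0,0]},{"delta_pos": [0,3.5,0],"delta_rot": [0,0,0]},{"delta_pos": [0,3.7,0],"delta_rot": [0,0,0]},{"delta_pos": [0,3.9,0],"delta_rot": [0,0,0]}]}}

```text
clock: 37.77
tcp_pos: [0.5742, -0.0749, 0.0962]
ee_rot: [-180.0, -0.0, 101.1]
contact_force: [-0.9, 0.5, 0.0]
width: -0.0004
```

Run:
```python
from h import *
s=robot.get_state(); print(s["tcp_pos"],s["ee_rot"],s["width"],tobed(s["tcp_pos"][:2]),s["contact_force"])
a=robot.camera("wrist");I=info("wrist");cv2.imwrite("pics/w13.png",a);np.save("w13.npy",I[2])
for b in blobs(a,I,.028,300): print(b,tobed(b[1:3]))
```

```text
[ 0.57422465 -0.07486115  0.09620839] [-1.79978338e+02 -4.94294837e-03  1.01121650e+02] -0.0003820191301507948 [[-0.04157208  0.08106049]] [-0.92815922  0.50372932  0.02000741]
(array([330., 217.]), 0.5873, -0.0451, 99, 26, -79.0) [[-0.02305826  0.10777995]]
```

>>> {"api": "move_arm", "payload": {"motion": [{"delta_pos": [0,0.3,0],"delta_rot": [0,0,0]},{"delta_pos": [0,0.6,0],"delta_rot": [0,0,0]},{"delta_pos": [0,0.8,0],"delta_rot": [0,0,0]},{"delta_pos": [0,1.0,0],"delta_rot": [0,0,0]},{"delta_pos": [0,1.2,0],"delta_rot": [0,0,0]},{"delta_pos": [0,1.4,0],"delta_rot": [0,0,0]},{"delta_pos": [0,1.4,0],"delta_rot": [0,0,0]},{"delta_pos": [0,1.4,0],"delta_rot": [0,0,0]},{"delta_pos": [0,1.4,0],"delta_rot": [0,0,0]},{"delta_pos": [0,1.4,0],"delta_rot": [0,0,0]}]}}

```text
clock: 38.65
tcp_pos: [0.5845, -0.0729, 0.0961]
ee_rot: [-179.3, -0.1, 101.2]
contact_force: [-16.0, -4.1, 11.5]
width: -0.0002
```

Run:
```python
from h import *
s=robot.get_state(); print(s["tcp_pos"],s["ee_rot"],tobed(s["tcp_pos"][:2]),s["contact_force"])
a=robot.camera("wrist");I=info("wrist");cv2.imwrite("pics/w14.png",a);np.save("w14.npy",I[2])
for b in blobs(a,I,.028,300): print(b,tobed(b[1:3]))
```

```text
[ 0.58452036 -0.07290358  0.09610234] [-1.79326532e+02 -6.39345911e-02  1.01158570e+02] [[-0.03109201  0.08101758]] [-16.04771652  -4.12623517  11.49492361]
(array([333., 216.]), 0.5964, -0.0427, 98, 26, -78.7) [[-0.01366751  0.10839949]]
```

>>> {"api": "move_arm", "payload": {"motion": [{"delta_pos": [0,-1.0,0],"delta_rot": [0,0,0]},{"delta_pos": [0,-1.5,-1],"delta_rot": [0,0,0]},{"delta_pos": [0,-1.5,-4],"delta_rot": [0,0,0]},{"delta_pos": [3,-1,-4],"delta_rot": [0,0,0]},{"delta_pos": [6.5,0,-4],"delta_rot": [0,0,0]},{"delta_pos": [10.4,1.1,-4],"delta_rot": [0,0,0]},{"delta_pos": [10.4,1.1,-4],"delta_rot": [0,0,0]},{"delta_pos": [10.4,1.1,-4],"delta_rot": [0,0,0]},{"delta_pos": [10.4,1.1,-4],"delta_rot": [0,0,0]},{"delta_pos": [10.4,1.1,-4],"delta_rot": [0,0,0]}]}}

```text
clock: 39.53
tcp_pos: [0.5787, 0.0311, 0.1365]
ee_rot: [180.0, 0.0, 101.1]
contact_force: [-0.3, 0.3, 0.1]
width: 0.0001
```

Run:
```python
from h import *
s=robot.get_state(); print(s["tcp_pos"],s["ee_rot"],tobed(s["tcp_pos"][:2]),s["contact_force"])
a=robot.camera("top");I=info("top")
for b in blobs(a,I,.028,100):
  if .3<b[1]<.65 and abs(b[2])<.55: print(b,tobed(b[1:3]))
to(*bed(-.016,.185),.0965,101)
```

```text
[0.57868511 0.03108344 0.13653953] [1.79975314e+02 2.04758234e-02 1.01062190e+02] [[-0.01697839  0.18420748]] [-0.28804139  0.33696218  0.11905036]
(array([420., 253.]), 0.4605, -0.4365, 144, 26, -4.6) [[-0.22221123 -0.25223435]]
(array([442., 205.]), 0.5797, -0.4981, 76, 29, 5.9) [[-0.1169551  -0.33544702]]
(array([391., 204.]), 0.5829, -0.3676, 144, 26, 2.9) [[-0.08891332 -0.20795526]]
(array([209., 297.]), 0.369, 0.0653, 665, 367, -5.8) [[-0.21628216  0.25780519]]
dpos [0.1, 0.1, 4.0] drot [0.0, 0.0, 0.001]
```

Lower, then push the end towards the side stop.

>>> {"api": "move_arm", "payload": {"motion": [{"delta_pos": [0,0,2],"delta_rot": [0,0,0]},{"delta_pos": [0,0,3.5],"delta_rot": [0,0,0]},{"delta_pos": [0,0,4],"delta_rot": [0,0,0]},{"delta_pos": [0,0,4],"delta_rot": [0,0,0]},{"delta_pos": [-0.5,0,4],"delta_rot": [0,0,0]},{"delta_pos": [-1,0,4],"delta_rot": [0,0,0]},{"delta_pos": [-1.3,0,4],"delta_rot": [0,0,0]},{"delta_pos": [-1.5,0,4],"delta_rot": [0,0,0]},{"delta_pos": [-1.7,0,4],"delta_rot": [0,0,0]},{"delta_pos": [-1.9,0,4],"delta_rot": [0,0,0]}]}}

```text
clock: 40.42
tcp_pos: [0.5825, 0.0131, 0.0968]
ee_rot: [180.0, -0.0, 101.1]
contact_force: [0.2, 1.4, 0.8]
width: -0.0001
```

>>> {"api": "move_arm", "payload": {"motion": [{"delta_pos": [-0.2,0,0],"delta_rot": [0,0,0]},{"delta_pos": [-0.4,0,0],"delta_rot": [0,0,0]},{"delta_pos": [-0.6,0,0],"delta_rot": [0,0,0]},{"delta_pos": [-0.7,0,0],"delta_rot": [0,0,0]},{"delta_pos": [-0.8,0,0],"delta_rot": [0,0,0]},{"delta_pos": [-0.8,0,0],"delta_rot": [0,0,0]},{"delta_pos": [-0.8,0,0],"delta_rot": [0,0,0]},{"delta_pos": [-0.8,0,0],"delta_rot": [0,0,0]},{"delta_pos": [-0.8,0,0],"delta_rot": [0,0,0]},{"delta_pos": [-0.8,0,0],"delta_rot": [0,0,0]}]}}

```text
clock: 41.25
tcp_pos: [0.5836, 0.0066, 0.0963]
ee_rot: [-180.0, -0.1, 101.1]
contact_force: [-1.4, 6.6, 1.4]
width: -0.0
```

Run:
```python
from h import *
s=robot.get_state(); print(s["tcp_pos"],s["ee_rot"],tobed(s["tcp_pos"][:2]),s["contact_force"])
```

```text
[0.58356317 0.00663117 0.09628966] [-1.79989273e+02 -1.47288311e-01  1.01115914e+02] [[-0.01685567  0.15927369]] [-1.37570927  6.55603193  1.41490724]
```

>>> {"api": "move_arm", "payload": {"motion": [{"delta_pos": [-0.1,0,0],"delta_rot": [0,0,0]},{"delta_pos": [-0.2,0,0],"delta_rot": [0,0,0]},{"delta_pos": [-0.3,0,0],"delta_rot": [0,0,0]},{"delta_pos": [-0.3,0,0],"delta_rot": [0,0,0]},{"delta_pos": [-0.3,0,0],"delta_rot": [0,0,0]},{"delta_pos": [-0.3,0,0],"delta_rot": [0,0,0]},{"delta_pos": [-0.3,0,0],"delta_rot": [0,0,0]},{"delta_pos": [-0.3,0,0],"delta_rot": [0,0,0]},{"delta_pos": [-0.3,0,0],"delta_rot": [0,0,0]},{"delta_pos": [-0.3,0,0],"delta_rot": [0,0,0]}]}}

```text
clock: 42.08
tcp_pos: [0.5837, 0.006, 0.0963]
ee_rot: [-180.0, -0.5, 101.1]
contact_force: [-2.5, 14.0, 3.4]
width: -0.0
```

```bash
python3 -c "
from h import *
to(.5852,-.373,.18,2.8)"
```

```text
dpos [-37.15, -7.15, -8.66] drot [-0.007, -0.005, 1.716]
```

>>> {"api": "move_arm", "payload": {"motion": [{"delta_pos": [1.5,-0.3,0],"delta_rot": [0,0,0]},{"delta_pos": [1.5,-0.3,-4],"delta_rot": [0,0,0]},{"delta_pos": [1.5,-0.3,-8],"delta_rot": [0,0,0.12]},{"delta_pos": [-1,-0.6,-11],"delta_rot": [0,0,0.24]},{"delta_pos": [-4.5,-1.2,-12],"delta_rot": [0,0,0.36]},{"delta_pos": [-8.4,-1.9,-12],"delta_rot": [0,0,0.48]},{"delta_pos": [-12.4,-2.6,-12],"delta_rot": [0,0,0.6]},{"delta_pos": [-16.4,-3.3,-12],"delta_rot": [0,0,0.72]},{"delta_pos": [-20.4,-4,-12],"delta_rot": [0,0,0.84]},{"delta_pos": [-24.4,-4.7,-12],"delta_rot": [0,0,0.96]}], "claw": 4.6}}

```text
clock: 42.92
tcp_pos: [0.5848, -0.2477, 0.2162]
ee_rot: [180.0, 0.1, 45.8]
contact_force: [0.3, 0.5, -0.2]
width: 0.046
```

```bash
python3 -c "
from h import *
to(.5852,-.373,.18,2.8)"
```

```text
dpos [-8.95, 8.77, 3.63] drot [0.001, 0.001, 0.75]
```

>>> {"api": "move_arm", "payload": {"motion": [{"delta_pos": [-2.5,2.4,1],"delta_rot": [0,0,0.12]},{"delta_pos": [-5,4.9,2],"delta_rot": [0,0,0.24]},{"delta_pos": [-7.5,7.3,3],"delta_rot": [0,0,0.36]},{"delta_pos": [-8.9,8.7,3.6],"delta_rot": [0,0,0.48]},{"delta_pos": [-8.9,8.7,3.6],"delta_rot": [0,0,0.6]},{"delta_pos": [-8.9,8.7,3.6],"delta_rot": [0,0,0.72]},{"delta_pos": [-8.9,8.7,3.6],"delta_rot": [0,0,0.745]},{"delta_pos": [-8.9,8.7,3.6],"delta_rot": [0,0,0.745]},{"delta_pos": [-8.9,8.7,3.6],"delta_rot": [0,0,0.745]},{"delta_pos": [-8.9,8.7,3.6],"delta_rot": [0,0,0.745]}]}}

```text
clock: 43.75
tcp_pos: [0.5864, -0.37, 0.1804]
ee_rot: [180.0, 0.0, 3.6]
contact_force: [-0.4, -0.9, -0.0]
width: 0.0456
```

Run:
```python
from h import *
s=robot.get_state(); print(s["tcp_pos"],s["ee_rot"],s["width"])
a=robot.camera("wrist");I=info("wrist")
bs=blobs(a,I,.008,300)
for b in bs: print(b)
b=min(bs,key=lambda b:abs(b[1]-.5852)+abs(b[2]+.373)); to(b[1],b[2],.0755,b[5])
a=robot.camera("top");I=info("top");cv2.imwrite("pics/top3.png",a)
for b in blobs(a,I,.028,100):
  if .3<b[1]<.65 and abs(b[2])<.55: print(b,tobed(b[1:3]))
```

```text
[ 0.58639113 -0.37002198  0.1804476 ] [1.79978042e+02 1.74942611e-03 3.55610739e+00] 0.045582466745478036
(array([381., 294.]), 0.5227, -0.4549, 43, 21, 31.9)
(array([467., 220.]), 0.5871, -0.5055, 65, 30, 6.8)
(array([286., 202.]), 0.5866, -0.3733, 149, 25, 2.9)
dpos [-0.0, 0.32, 10.5] drot [0.0, -0.0, 0.011]
(array([275., 194.]), 0.603, -0.0785, 150, 28, -78.9) [[-0.01401974  0.0719979 ]]
(array([380., 280.]), 0.408, -0.3422, 792, 244, -32.4) [[-0.25575337 -0.14964944]]
```

>>> {"api": "move_arm", "payload": {"motion": [{"delta_pos": [0,0.3,4],"delta_rot": [0,0,0.01]},{"delta_pos": [0,0.3,7],"delta_rot": [0,0,0.01]},{"delta_pos": [0,0.3,9],"delta_rot": [0,0,0.01]},{"delta_pos": [0,0.3,10],"delta_rot": [0,0,0.01]},{"delta_pos": [0,0.3,10.4],"delta_rot": [0,0,0.01]},{"delta_pos": [0,0.3,10.4],"delta_rot": [0,0,0.01]},{"delta_pos": [0,0.3,10.4],"delta_rot": [0,0,0.01]},{"delta_pos": [0,0.3,10.4],"delta_rot": [0,0,0.01]},{"delta_pos": [0,0.3,10.4],"delta_rot": [0,0,0.01]},{"delta_pos": [0,0.3,10.4],"delta_rot": [0,0,0.01]}]}}

```text
clock: 44.68
tcp_pos: [0.5871, -0.374, 0.078]
ee_rot: [179.9, -0.1, 2.9]
contact_force: [0.1, -0.4, -0.8]
width: 0.0456
```

>>> {"api": "move_arm", "payload": {"motion": [{"delta_pos": [0,0,0],"delta_rot": [0,0,0]},{"delta_pos": [0,0,0],"delta_rot": [0,0,0]},{"delta_pos": [0,0,0],"delta_rot": [0,0,0]},{"delta_pos": [0,0,0],"delta_rot": [0,0,0]},{"delta_pos": [0,0,0],"delta_rot": [0,0,0]},{"delta_pos": [0,0,0],"delta_rot": [0,0,0]},{"delta_pos": [0,0,0],"delta_rot": [0,0,0]},{"delta_pos": [0,0,0],"delta_rot": [0,0,0]},{"delta_pos": [0,0,0],"delta_rot": [0,0,0]},{"delta_pos": [0,0,0],"delta_rot": [0,0,0]}], "claw": 1.5, "squeeze": 60}}

```text
clock: 45.52
tcp_pos: [0.5869, -0.3738, 0.0773]
ee_rot: [180.0, -0.1, 2.9]
contact_force: [-1.4, 0.1, 6.0]
width: 0.0234
```

```bash
python3 -c "
from h import *
to(*bed(-.062,.081),.19,101)"
```

```text
dpos [-1.79, -29.61, -11.3] drot [0.001, 0.0, -1.713]
```

>>> {"api": "move_arm", "payload": {"motion": [{"delta_pos": [0,0,-4],"delta_rot": [0,0,0]},{"delta_pos": [0,0,-8],"delta_rot": [0,0,0]},{"delta_pos": [0,-1,-11],"delta_rot": [0,0,-0.1]},{"delta_pos": [-0.3,-4.5,-12],"delta_rot": [0,0,-0.22]},{"delta_pos": [-0.6,-8.4,-12],"delta_rot": [0,0,-0.34]},{"delta_pos": [-0.9,-12.4,-12],"delta_rot": [0,0,-0.46]},{"delta_pos": [-1.2,-16.4,-12],"delta_rot": [0,0,-0.58]},{"delta_pos": [-1.5,-20.4,-12],"delta_rot": [0,0,-0.7]},{"delta_pos": [-1.8,-24.4,-12],"delta_rot": [0,0,-0.82]},{"delta_pos": [-1.8,-28.4,-12],"delta_rot": [0,0,-0.94]}]}}

```text
clock: 46.35
tcp_pos: [0.5531, -0.0888, 0.1954]
ee_rot: [-179.9, 0.0, 57.0]
contact_force: [0.4, 0.0, -0.3]
width: 0.0229
```

```bash
python3 -c "
from h import *
s=robot.get_state();print(s['tcp_pos'],s['ee_rot'],s['width'])
to(*bed(-.062,.081),.19,101)"
```

```text
[ 0.55305098 -0.08878518  0.19536472] [-1.79922610e+02  2.11740310e-02  5.70221814e+01] 0.022923483865402754
dpos [0.9, -0.45, 0.54] drot [-0.001, -0.0, -0.768]
```

>>> {"api": "move_arm", "payload": {"motion": [{"delta_pos": [0.7,-0.3,0.5],"delta_rot": [0,0,-0.12]},{"delta_pos": [0.7,-0.3,0.5],"delta_rot": [0,0,-0.24]},{"delta_pos": [0.7,-0.3,0.5],"delta_rot": [0,0,-0.36]},{"delta_pos": [0.7,-0.3,0.5],"delta_rot": [0,0,-0.48]},{"delta_pos": [0.7,-0.3,0.5],"delta_rot": [0,0,-0.6]},{"delta_pos": [0.7,-0.3,0.5],"delta_rot": [0,0,-0.72]},{"delta_pos": [0.7,-0.3,0.5],"delta_rot": [0,0,-0.775]},{"delta_pos": [0.7,-0.3,0.5],"delta_rot": [0,0,-0.775]},{"delta_pos": [0.7,-0.3,0.5],"delta_rot": [0,0,-0.775]},{"delta_pos": [0.7,-0.3,0.5],"delta_rot": [0,0,-0.775]}]}}

```text
clock: 47.18
tcp_pos: [0.5555, -0.0831, 0.1908]
ee_rot: [-180.0, -0.0, 101.0]
contact_force: [0.5, 0.6, -0.2]
width: 0.0231
```

Run:
```python
from h import *
s=robot.get_state(); print(s["tcp_pos"],s["ee_rot"],s["width"])
a=robot.camera("wrist");I=info("wrist");cv2.imwrite("pics/w15.png",a);np.save("w15.npy",I[2])
for b in blobs(a,I,s["tcp_pos"][2]-.069,300): print(b,tobed(b[1:3]))
to(*bed(-.062,.081),.0975,101)
```

```text
[ 0.55545188 -0.08309335  0.19084376] [-1.79964855e+02 -1.97079470e-02  1.01042672e+02] 0.02314458139130187
(array([ 19., 308.]), 0.443, -0.1141, 65, 23, 87.2) [[-0.17787289  0.06758141]]
(array([281., 256.]), 0.5535, -0.0786, 144, 27, -79.0) [[-0.06262936  0.08134478]]
(array([353., 206.]), 0.5769, -0.0455, 90, 16, -78.7) [[-0.03334351  0.10937171]]
dpos [0.45, -0.05, 9.35] drot [-0.0, -0.0, 0.001]
```

>>> {"api": "move_arm", "payload": {"motion": [{"delta_pos": [0.45,0,3],"delta_rot": [0,0,0]},{"delta_pos": [0.45,0,6],"delta_rot": [0,0,0]},{"delta_pos": [0.45,0,8],"delta_rot": [0,0,0]},{"delta_pos": [0.45,0,9],"delta_rot": [0,0,0]},{"delta_pos": [0.45,0,9.3],"delta_rot": [0,0,0]},{"delta_pos": [0.45,0,9.3],"delta_rot": [0,0,0]},{"delta_pos": [0.45,0,9.3],"delta_rot": [0,0,0]},{"delta_pos": [0.45,0,9.3],"delta_rot": [0,0,0]},{"delta_pos": [0.45,0,9.3],"delta_rot": [0,0,0]},{"delta_pos": [0.45,0,9.3],"delta_rot": [0,0,0]}]}}

```text
clock: 48.07
tcp_pos: [0.5552, -0.0789, 0.0989]
ee_rot: [179.9, 0.0, 101.1]
contact_force: [-0.9, 0.4, 0.1]
width: 0.0232
```

>>> {"api": "move_arm", "payload": {"motion": [{"delta_pos": [0,0,0],"delta_rot": [0,0,0]},{"delta_pos": [0,0,0],"delta_rot": [0,0,0]},{"delta_pos": [0,0,0],"delta_rot": [0,0,0]},{"delta_pos": [0,0,0],"delta_rot": [0,0,0]},{"delta_pos": [0,0,-1],"delta_rot": [0,0,0]},{"delta_pos": [0,0,-3],"delta_rot": [0,0,0]},{"delta_pos": [0,-1,-5],"delta_rot": [0,0,0]},{"delta_pos": [0,-4,-5],"delta_rot": [0,0,0]},{"delta_pos": [0,-4.5,-5],"delta_rot": [0,0,0]},{"delta_pos": [0,-4.5,-5],"delta_rot": [0,0,0]}], "claw": 3.4}}

```text
clock: 48.9
tcp_pos: [0.5096, -0.0875, 0.1487]
ee_rot: [180.0, 0.0, 101.1]
contact_force: [-0.4, -0.9, -0.6]
width: 0.0338
```

Run:
```python
from h import *
s=robot.get_state(); print(s["tcp_pos"],s["ee_rot"],s["width"],tobed(s["tcp_pos"][:2]))
a=robot.camera("wrist");I=info("wrist");cv2.imwrite("pics/w16.png",a);np.save("w16.npy",I[2])
for b in blobs(a,I,.028,300): print(b,tobed(b[1:3]))
```

```text
[ 0.5096114  -0.0875019   0.14868215] [1.79988667e+02 5.05535897e-03 1.01063175e+02] 0.033784869768739255 [[-0.10741017  0.08098077]]
(array([ 34., 328.]), 0.3638, -0.1732, 86, 41, -75.9) [[-0.26689457  0.02467931]]
(array([445., 226.]), 0.6012, -0.0701, 138, 29, -78.8) [[-0.01418387  0.08058702]]
(array([364., 207.]), 0.5524, -0.0679, 130, 26, -78.8) [[-0.0616675   0.09205808]]
```

>>> {"api": "move_arm", "payload": {"motion": [{"delta_pos": [0,0,0],"delta_rot": [0,0,0]},{"delta_pos": [0,0,0],"delta_rot": [0,0,0]},{"delta_pos": [0,0,1],"delta_rot": [0,0,0]},{"delta_pos": [0,0,3],"delta_rot": [0,0,0]},{"delta_pos": [0,0,4.5],"delta_rot": [0,0,0]},{"delta_pos": [0,0,5.2],"delta_rot": [0,0,0]},{"delta_pos": [0,0,5.2],"delta_rot": [0,0,0]},{"delta_pos": [0,0.5,5.2],"delta_rot": [0,0,0]},{"delta_pos": [0,1,5.2],"delta_rot": [0,0,0]},{"delta_pos": [0,1.5,5.2],"delta_rot": [0,0,0]}], "claw": 0}}

```text
clock: 49.78
tcp_pos: [0.5266, -0.0846, 0.0972]
ee_rot: [179.9, 0.0, 101.1]
contact_force: [-0.3, -1.0, 0.4]
width: -0.0001
```

>>> {"api": "move_arm", "payload": {"motion": [{"delta_pos": [0,0.5,0],"delta_rot": [0,0,0]},{"delta_pos": [0,1.0,0],"delta_rot": [0,0,0]},{"delta_pos": [0,1.5,0],"delta_rot": [0,0,0]},{"delta_pos": [0,2.0,0],"delta_rot": [0,0,0]},{"delta_pos": [0,2.5,0],"delta_rot": [0,0,0]},{"delta_pos": [0,2.8,0],"delta_rot": [0,0,0]},{"delta_pos": [0,3.1,0],"delta_rot": [0,0,0]},{"delta_pos": [0,3.3,0],"delta_rot": [0,0,0]},{"delta_pos": [0,3.5,0],"delta_rot": [0,0,0]},{"delta_pos": [0,3.7,0],"delta_rot": [0,0,0]}]}}

```text
clock: 50.62
tcp_pos: [0.559, -0.0779, 0.096]
ee_rot: [-179.4, -0.0, 101.2]
contact_force: [-18.0, -4.5, 14.7]
width: -0.0005
```

>>> {"api": "move_arm", "payload": {"motion": [{"delta_pos": [0,0.1,0],"delta_rot": [0,0,0]},{"delta_pos": [0,0.2,0],"delta_rot": [0,0,0]},{"delta_pos": [0,0.25,0],"delta_rot": [0,0,0]},{"delta_pos": [0,0.25,0],"delta_rot": [0,0,0]},{"delta_pos": [0,0.25,0],"delta_rot": [0,0,0]},{"delta_pos": [0,0.25,0],"delta_rot": [0,0,0]},{"delta_pos": [0,0.25,0],"delta_rot": [0,0,0]},{"delta_pos": [0,0.25,0],"delta_rot": [0,0,0]},{"delta_pos": [0,0.25,0],"delta_rot": [0,0,0]},{"delta_pos": [0,0.25,0],"delta_rot": [0,0,0]}]}}

```text
clock: 51.45
tcp_pos: [0.5595, -0.0779, 0.096]
ee_rot: [-179.1, -0.1, 101.2]
contact_force: [-22.0, -3.8, 17.6]
width: 0.0001
```

Run:
```python
from h import *
s=robot.get_state(); print(s["tcp_pos"],s["ee_rot"],tobed(s["tcp_pos"][:2]),s["contact_force"])
```

```text
[ 0.55947578 -0.07787176  0.09601671] [-1.79081927e+02 -9.09688377e-02  1.01171131e+02] [[-0.05662442  0.08091941]] [-21.95386714  -3.76221959  17.64060104]
```

>>> {"api": "move_arm", "payload": {"motion": [{"delta_pos": [0,-1.0,0],"delta_rot": [0,0,0]},{"delta_pos": [0,-1.5,-1],"delta_rot": [0,0,0]},{"delta_pos": [0,-1.5,-4],"delta_rot": [0,0,0]},{"delta_pos": [3,-1,-4],"delta_rot": [0,0,0]},{"delta_pos": [6.5,0,-4],"delta_rot": [0,0,0]},{"delta_pos": [10.4,1.3,-4],"delta_rot": [0,0,0]},{"delta_pos": [10.4,1.3,-4],"delta_rot": [0,0,0]},{"delta_pos": [10.4,1.3,-2],"delta_rot": [0,0,0]},{"delta_pos": [10.4,1.3,0],"delta_rot": [0,0,0]},{"delta_pos": [10.4,1.3,0],"delta_rot": [0,0,0]}]}}

```text
clock: 52.28
tcp_pos: [0.5555, 0.0279, 0.0936]
ee_rot: [-179.8, -0.1, 101.1]
contact_force: [-0.5, 0.9, 0.9]
width: 0.0001
```

>>> {"api": "move_arm", "payload": {"motion": [{"delta_pos": [-0.4,0,0],"delta_rot": [0,0,0]},{"delta_pos": [-0.8,0,0],"delta_rot": [0,0,0]},{"delta_pos": [-1.2,0,0],"delta_rot": [0,0,0]},{"delta_pos": [-1.6,0,0],"delta_rot": [0,0,0]},{"delta_pos": [-1.9,0,0],"delta_rot": [0,0,0]},{"delta_pos": [-2.2,0,0],"delta_rot": [0,0,0]},{"delta_pos": [-2.4,0,0],"delta_rot": [0,0,0]},{"delta_pos": [-2.6,0,0],"delta_rot": [0,0,0]},{"delta_pos": [-2.7,0,0],"delta_rot": [0,0,0]},{"delta_pos": [-2.8,0,0],"delta_rot": [0,0,0]}]}}

```text
clock: 53.12
tcp_pos: [0.562, 0.002, 0.0965]
ee_rot: [-180.0, -0.3, 101.1]
contact_force: [-1.9, 11.1, 4.7]
width: 0.0002
```

>>> {"api": "move_arm", "payload": {"motion": [{"delta_pos": [-0.1,0,0],"delta_rot": [0,0,0]},{"delta_pos": [-0.2,0,0],"delta_rot": [0,0,0]},{"delta_pos": [-0.2,0,0],"delta_rot": [0,0,0]},{"delta_pos": [-0.2,0,0],"delta_rot": [0,0,0]},{"delta_pos": [-0.2,0,0],"delta_rot": [0,0,0]},{"delta_pos": [-0.2,0,0],"delta_rot": [0,0,0]},{"delta_pos": [-0.2,0,0],"delta_rot": [0,0,0]},{"delta_pos": [-0.2,0,0],"delta_rot": [0,0,0]},{"delta_pos": [-0.2,0,0],"delta_rot": [0,0,0]},{"delta_pos": [-0.2,0,0],"delta_rot": [0,0,0]}]}}

```text
clock: 53.95
tcp_pos: [0.5621, 0.0017, 0.0965]
ee_rot: [-180.0, -0.5, 101.1]
contact_force: [-3.1, 14.3, 4.4]
width: -0.0001
```

Run:
```python
from h import *
s=robot.get_state(); print(s["tcp_pos"],s["ee_rot"],tobed(s["tcp_pos"][:2]),s["contact_force"])
to(.4611,-.4425,.18,-4.4)
```

```text
[0.56205586 0.00168235 0.09648104] [-179.97768952   -0.47531161  101.087852  ] [[-0.0389121   0.15851958]] [-3.12944422 14.33099157  4.38740088]
dpos [-41.58, -18.45, -8.69] drot [-0.008, -0.005, 1.841]
```

>>> {"api": "move_arm", "payload": {"motion": [{"delta_pos": [1.5,0,0],"delta_rot": [0,0,0]},{"delta_pos": [1.5,0,-4],"delta_rot": [0,0,0]},{"delta_pos": [1.5,-0.6,-8],"delta_rot": [0,0,0.12]},{"delta_pos": [-1,-2,-11],"delta_rot": [0,0,0.24]},{"delta_pos": [-4.5,-3.4,-12],"delta_rot": [0,0,0.36]},{"delta_pos": [-8.2,-5,-12],"delta_rot": [0,0,0.48]},{"delta_pos": [-11.9,-6.6,-12],"delta_rot": [0,0,0.6]},{"delta_pos": [-15.6,-8.2,-12],"delta_rot": [0,0,0.72]},{"delta_pos": [-19.3,-9.8,-12],"delta_rot": [0,0,0.84]},{"delta_pos": [-23,-11.4,-12],"delta_rot": [0,0,0.96]}], "claw": 4.6}}

```text
clock: 54.78
tcp_pos: [0.4942, -0.2513, 0.2165]
ee_rot: [180.0, 0.0, 45.8]
contact_force: [1.6, 0.1, -0.0]
width: 0.0459
```

```bash
python3 -c "
from h import *
to(.4611,-.4425,.18,-4.4)"
```

```text
dpos [-16.01, 10.96, 3.65] drot [0.001, -0.0, 0.876]
```

>>> {"api": "move_arm", "payload": {"motion": [{"delta_pos": [-3.3,2.2,0],"delta_rot": [0,0,0.12]},{"delta_pos": [-6.6,4.4,0.6],"delta_rot": [0,0,0.24]},{"delta_pos": [-9.9,6.6,1.4],"delta_rot": [0,0,0.36]},{"delta_pos": [-13,8.8,2.4],"delta_rot": [0,0,0.48]},{"delta_pos": [-15.8,10.8,3.6],"delta_rot": [0,0,0.6]},{"delta_pos": [-15.8,10.8,3.6],"delta_rot": [0,0,0.72]},{"delta_pos": [-15.8,10.8,3.6],"delta_rot": [0,0,0.84]},{"delta_pos": [-15.8,10.8,3.6],"delta_rot": [0,0,0.875]},{"delta_pos": [-15.8,10.8,3.6],"delta_rot": [0,0,0.875]},{"delta_pos": [-15.8,10.8,3.6],"delta_rot": [0,0,0.875]}]}}

```text
clock: 55.62
tcp_pos: [0.4633, -0.4382, 0.1801]
ee_rot: [-180.0, 0.0, -4.0]
contact_force: [-0.6, 0.6, 0.5]
width: 0.0457
```

Run:
```python
from h import *
s=robot.get_state(); print(s["tcp_pos"],s["ee_rot"],s["width"])
a=robot.camera("wrist");I=info("wrist")
bs=blobs(a,I,.008,300)
for b in bs: print(b)
b=min(bs,key=lambda b:abs(b[1]-.461)+abs(b[2]+.443)); to(b[1],b[2],.0755,b[5])
a=robot.camera("top");I=info("top");cv2.imwrite("pics/top4.png",a)
for b in blobs(a,I,.028,100):
  if .5<b[1]<.65 and abs(b[2])<.55: print(b,tobed(b[1:3]))
```

```text
[ 0.46329047 -0.43824116  0.18008823] [-1.79993557e+02  1.99389974e-02 -3.95304299e+00] 0.045662742903059106
(array([290., 203.]), 0.4614, -0.4436, 149, 25, -4.4)
(array([380.,  39.]), 0.5687, -0.5058, 50, 28, 5.7)
dpos [-0.16, 0.56, 10.47] drot [0.0, 0.0, 0.008]
(array([421., 233.]), 0.5107, -0.44, 43, 23, -1.8) [[-0.17360138 -0.26524866]]
(array([442., 205.]), 0.5798, -0.498, 76, 29, 5.9) [[-0.11683786 -0.33536794]]
(array([276., 199.]), 0.5902, -0.0808, 150, 53, -78.9) [[-0.02702342  0.07218251]]
```

>>> {"api": "move_arm", "payload": {"motion": [{"delta_pos": [-0.2,0.5,4],"delta_rot": [0,0,0.008]},{"delta_pos": [-0.2,0.5,7],"delta_rot": [0,0,0.008]},{"delta_pos": [-0.2,0.5,9],"delta_rot": [0,0,0.008]},{"delta_pos": [-0.2,0.5,10],"delta_rot": [0,0,0.008]},{"delta_pos": [-0.2,0.5,10.4],"delta_rot": [0,0,0.008]},{"delta_pos": [-0.2,0.5,10.4],"delta_rot": [0,0,0.008]},{"delta_pos": [-0.2,0.5,10.4],"delta_rot": [0,0,0.008]},{"delta_pos": [-0.2,0.5,10.4],"delta_rot": [0,0,0.008]},{"delta_pos": [-0.2,0.5,10.4],"delta_rot": [0,0,0.008]},{"delta_pos": [-0.2,0.5,10.4],"delta_rot": [0,0,0.008]}]}}

```text
clock: 56.55
tcp_pos: [0.4616, -0.4437, 0.0778]
ee_rot: [179.9, -0.1, -4.5]
contact_force: [0.2, -0.2, 0.4]
width: 0.0461
```

>>> {"api": "move_arm", "payload": {"motion": [{"delta_pos": [0,0,0],"delta_rot": [0,0,0]},{"delta_pos": [0,0,0],"delta_rot": [0,0,0]},{"delta_pos": [0,0,0],"delta_rot": [0,0,0]},{"delta_pos": [0,0,0],"delta_rot": [0,0,0]},{"delta_pos": [0,0,0],"delta_rot": [0,0,0]},{"delta_pos": [0,0,0],"delta_rot": [0,0,0]},{"delta_pos": [0,0,0],"delta_rot": [0,0,0]},{"delta_pos": [0,0,0],"delta_rot": [0,0,0]},{"delta_pos": [0,0,0],"delta_rot": [0,0,0]},{"delta_pos": [0,0,0],"delta_rot": [0,0,0]}], "claw": 1.5, "squeeze": 60}}

```text
clock: 57.38
tcp_pos: [0.4614, -0.4435, 0.0772]
ee_rot: [180.0, -0.0, -4.5]
contact_force: [-0.6, 0.5, 5.7]
width: 0.0231
```

```bash
python3 -c "
from h import *
to(*bed(-.088,.081),.19,101)"
```

```text
dpos [3.9, -36.38, -11.3] drot [0.001, 0.0, -1.841]
```

>>> {"api": "move_arm", "payload": {"motion": [{"delta_pos": [0,0,-4],"delta_rot": [0,0,0]},{"delta_pos": [0,0,-8],"delta_rot": [0,0,0]},{"delta_pos": [0.2,-2,-11],"delta_rot": [0,0,-0.12]},{"delta_pos": [0.6,-5.8,-12],"delta_rot": [0,0,-0.24]},{"delta_pos": [1,-9.8,-12],"delta_rot": [0,0,-0.36]},{"delta_pos": [1.5,-13.8,-12],"delta_rot": [0,0,-0.48]},{"delta_pos": [2,-17.8,-12],"delta_rot": [0,0,-0.6]},{"delta_pos": [2.5,-21.8,-12],"delta_rot": [0,0,-0.72]},{"delta_pos": [3,-25.8,-12],"delta_rot": [0,0,-0.84]},{"delta_pos": [3.5,-29.8,-12],"delta_rot": [0,0,-0.96]}]}}

```text
clock: 58.22
tcp_pos: [0.5189, -0.1467, 0.1957]
ee_rot: [-180.0, 0.0, 50.8]
contact_force: [2.1, 0.1, -0.4]
width: 0.0228
```

```bash
python3 -c "
from h import *
s=robot.get_state();print(s['tcp_pos'],s['ee_rot'],s['width'])
to(*bed(-.088,.081),.19,101)"
```

```text
[ 0.5188694  -0.14666841  0.19569476] [-1.79970188e+02  4.84191220e-03  5.08434584e+01] 0.022830604481608542
dpos [5.49, -3.21, 0.57] drot [-0.001, -0.0, -0.875]
```

>>> {"api": "move_arm", "payload": {"motion": [{"delta_pos": [2.7,-1.5,0.5],"delta_rot": [0,0,-0.12]},{"delta_pos": [5.4,-3.1,0.5],"delta_rot": [0,0,-0.24]},{"delta_pos": [5.4,-3.1,0.5],"delta_rot": [0,0,-0.36]},{"delta_pos": [5.4,-3.1,0.5],"delta_rot": [0,0,-0.48]},{"delta_pos": [5.4,-3.1,0.5],"delta_rot": [0,0,-0.6]},{"delta_pos": [5.4,-3.1,0.5],"delta_rot": [0,0,-0.72]},{"delta_pos": [5.4,-3.1,0.5],"delta_rot": [0,0,-0.84]},{"delta_pos": [5.4,-3.1,0.5],"delta_rot": [0,0,-0.878]},{"delta_pos": [5.4,-3.1,0.5],"delta_rot": [0,0,-0.878]},{"delta_pos": [5.4,-3.1,0.5],"delta_rot": [0,0,-0.878]}]}}

```text
clock: 59.05
tcp_pos: [0.5293, -0.0872, 0.1907]
ee_rot: [-180.0, -0.0, 100.8]
contact_force: [-1.0, -0.6, 0.3]
width: 0.023
```

Run:
```python
from h import *
s=robot.get_state(); print(s["tcp_pos"],s["ee_rot"],s["width"])
a=robot.camera("wrist");I=info("wrist");cv2.imwrite("pics/w17.png",a);np.save("w17.npy",I[2])
for b in blobs(a,I,s["tcp_pos"][2]-.069,300): print(b,tobed(b[1:3]))
to(*bed(-.088,.081),.0975,101)
```

```text
[ 0.52934732 -0.08720742  0.19072528] [-1.79957834e+02 -2.40260308e-02  1.00757696e+02] 0.0230201289224614
(array([ 43., 303.]), 0.4236, -0.1148, 68, 26, -72.8) [[-0.19705002  0.07059596]]
(array([281., 255.]), 0.5273, -0.0825, 144, 27, -79.2) [[-0.08909215  0.08251563]]
(array([375., 207.]), 0.559, -0.0486, 91, 32, -78.7) [[-0.05150614  0.10974414]]
dpos [0.35, -0.0, 9.33] drot [-0.001, -0.0, -0.004]
```

>>> {"api": "move_arm", "payload": {"motion": [{"delta_pos": [0.35,0,3],"delta_rot": [0,0,-0.004]},{"delta_pos": [0.35,0,6],"delta_rot": [0,0,-0.004]},{"delta_pos": [0.35,0,8],"delta_rot": [0,0,-0.004]},{"delta_pos": [0.35,0,9],"delta_rot": [0,0,-0.004]},{"delta_pos": [0.35,0,9.3],"delta_rot": [0,0,-0.004]},{"delta_pos": [0.35,0,9.3],"delta_rot": [0,0,-0.004]},{"delta_pos": [0.35,0,9.3],"delta_rot": [0,0,-0.004]},{"delta_pos": [0.35,0,9.3],"delta_rot": [0,0,-0.004]},{"delta_pos": [0.35,0,9.3],"delta_rot": [0,0,-0.004]},{"delta_pos": [0.35,0,9.3],"delta_rot": [0,0,-0.004]}]}}

```text
clock: 59.93
tcp_pos: [0.5293, -0.084, 0.0988]
ee_rot: [179.9, 0.0, 101.1]
contact_force: [0.3, -0.1, -0.1]
width: 0.0236
```

>>> {"api": "move_arm", "payload": {"motion": [{"delta_pos": [0,0,0],"delta_rot": [0,0,0]},{"delta_pos": [0,0,0],"delta_rot": [0,0,0]},{"delta_pos": [0,0,0],"delta_rot": [0,0,0]},{"delta_pos": [0,0,0],"delta_rot": [0,0,0]},{"delta_pos": [0,0,-1],"delta_rot": [0,0,0]},{"delta_pos": [0,0,-3],"delta_rot": [0,0,0]},{"delta_pos": [0,-1,-5],"delta_rot": [0,0,0]},{"delta_pos": [0,-4,-5],"delta_rot": [0,0,0]},{"delta_pos": [0,-4.5,-5],"delta_rot": [0,0,0]},{"delta_pos": [0,-4.5,-5],"delta_rot": [0,0,0]}], "claw": 3.4}}

```text
clock: 60.77
tcp_pos: [0.4838, -0.0926, 0.1487]
ee_rot: [180.0, 0.0, 101.0]
contact_force: [1.0, 1.3, -0.1]
width: 0.0341
```

Run:
```python
from h import *
s=robot.get_state(); print(s["tcp_pos"],s["ee_rot"],s["width"],tobed(s["tcp_pos"][:2]))
a=robot.camera("wrist");I=info("wrist");cv2.imwrite("pics/w18.png",a);np.save("w18.npy",I[2])
for b in blobs(a,I,.028,300): print(b,tobed(b[1:3]))
```

```text
[ 0.4838291  -0.0925568   0.14870736] [1.79977210e+02 8.45164707e-03 1.01001287e+02] 0.034079459439216815 [[-0.13368329  0.08093823]]
(array([ 62., 328.]), 0.3595, -0.1766, 91, 43, -72.7) [[-0.27176432  0.02216226]]
(array([469., 231.]), 0.5898, -0.0788, 151, 56, -79.0) [[-0.02703446  0.07422209]]
(array([364., 207.]), 0.5263, -0.0726, 131, 27, -79.0) [[-0.08818477  0.09242455]]
```

>>> {"api": "move_arm", "payload": {"motion": [{"delta_pos": [0,0,0],"delta_rot": [0,0,0]},{"delta_pos": [0,0,0],"delta_rot": [0,0,0]},{"delta_pos": [0,0,1],"delta_rot": [0,0,0]},{"delta_pos": [0,0,3],"delta_rot": [0,0,0]},{"delta_pos": [0,0,4.5],"delta_rot": [0,0,0]},{"delta_pos": [0,0,5.2],"delta_rot": [0,0,0]},{"delta_pos": [0,0,5.2],"delta_rot": [0,0,0]},{"delta_pos": [0,0.5,5.2],"delta_rot": [0,0,0]},{"delta_pos": [0,1,5.2],"delta_rot": [0,0,0]},{"delta_pos": [0,1.5,5.2],"delta_rot": [0,0,0]}], "claw": 0}}

```text
clock: 61.65
tcp_pos: [0.5008, -0.0897, 0.0972]
ee_rot: [179.9, 0.0, 101.1]
contact_force: [-0.7, 0.8, 0.4]
width: -0.0002
```

>>> {"api": "move_arm", "payload": {"motion": [{"delta_pos": [0,0.5,0],"delta_rot": [0,0,0]},{"delta_pos": [0,1.0,0],"delta_rot": [0,0,0]},{"delta_pos": [0,1.5,0],"delta_rot": [0,0,0]},{"delta_pos": [0,2.0,0],"delta_rot": [0,0,0]},{"delta_pos": [0,2.5,0],"delta_rot": [0,0,0]},{"delta_pos": [0,2.8,0],"delta_rot": [0,0,0]},{"delta_pos": [0,3.1,0],"delta_rot": [0,0,0]},{"delta_pos": [0,3.3,0],"delta_rot": [0,0,0]},{"delta_pos": [0,3.5,0],"delta_rot": [0,0,0]},{"delta_pos": [0,3.7,0],"delta_rot": [0,0,0]}]}}

```text
clock: 62.48
tcp_pos: [0.5334, -0.0829, 0.096]
ee_rot: [-179.4, -0.0, 101.1]
contact_force: [-17.9, -4.6, 13.2]
width: 0.0002
```

>>> {"api": "move_arm", "payload": {"motion": [{"delta_pos": [0,0.1,0],"delta_rot": [0,0,0]},{"delta_pos": [0,0.2,0],"delta_rot": [0,0,0]},{"delta_pos": [0,0.25,0],"delta_rot": [0,0,0]},{"delta_pos": [0,0.25,0],"delta_rot": [0,0,0]},{"delta_pos": [0,0.25,0],"delta_rot": [0,0,0]},{"delta_pos": [0,0.25,0],"delta_rot": [0,0,0]},{"delta_pos": [0,0.25,0],"delta_rot": [0,0,0]},{"delta_pos": [0,0.25,0],"delta_rot": [0,0,0]},{"delta_pos": [0,0.25,0],"delta_rot": [0,0,0]},{"delta_pos": [0,0.25,0],"delta_rot": [0,0,0]}]}}

```text
clock: 63.32
tcp_pos: [0.5339, -0.0829, 0.096]
ee_rot: [-179.1, -0.1, 101.1]
contact_force: [-21.1, -5.0, 16.6]
width: -0.0003
```

Run:
```python
from h import *
s=robot.get_state(); print(s["tcp_pos"],s["ee_rot"],tobed(s["tcp_pos"][:2]),s["contact_force"])
```

```text
[ 0.53392011 -0.08290328  0.09602155] [-1.79125549e+02 -8.26889482e-02  1.01122719e+02] [[-0.08267062  0.08085658]] [-21.13555276  -4.96557479  16.60772174]
```

>>> {"api": "move_arm", "payload": {"motion": [{"delta_pos": [0,-1.0,0],"delta_rot": [0,0,0]},{"delta_pos": [0,-1.5,-1],"delta_rot": [0,0,0]},{"delta_pos": [0,-1.5,-4],"delta_rot": [0,0,0]},{"delta_pos": [3,-1,-4],"delta_rot": [0,0,0]},{"delta_pos": [6.5,0,-4],"delta_rot": [0,0,0]},{"delta_pos": [10.4,1.3,-4],"delta_rot": [0,0,0]},{"delta_pos": [10.4,1.3,-4],"delta_rot": [0,0,0]},{"delta_pos": [10.4,1.3,-2],"delta_rot": [0,0,0]},{"delta_pos": [10.4,1.3,-0.2],"delta_rot": [0,0,0]},{"delta_pos": [10.4,1.3,-0.1],"delta_rot": [0,0,0]}]}}

```text
clock: 64.15
tcp_pos: [0.5288, 0.0229, 0.0939]
ee_rot: [-179.7, -0.1, 101.1]
contact_force: [-0.5, 0.3, -0.7]
width: -0.0001
```

>>> {"api": "move_arm", "payload": {"motion": [{"delta_pos": [-0.4,0,0],"delta_rot": [0,0,0]},{"delta_pos": [-0.8,0,0],"delta_rot": [0,0,0]},{"delta_pos": [-1.2,0,0],"delta_rot": [0,0,0]},{"delta_pos": [-1.6,0,0],"delta_rot": [0,0,0]},{"delta_pos": [-1.9,0,0],"delta_rot": [0,0,0]},{"delta_pos": [-2.2,0,0],"delta_rot": [0,0,0]},{"delta_pos": [-2.4,0,0],"delta_rot": [0,0,0]},{"delta_pos": [-2.6,0,0],"delta_rot": [0,0,0]},{"delta_pos": [-2.7,0,0],"delta_rot": [0,0,0]},{"delta_pos": [-2.8,0,0],"delta_rot": [0,0,0]}]}}

```text
clock: 64.98
tcp_pos: [0.537, -0.0039, 0.0982]
ee_rot: [179.9, -0.2, 101.0]
contact_force: [-1.9, 9.7, 7.8]
width: 0.0001
```

>>> {"api": "move_arm", "payload": {"motion": [{"delta_pos": [-0.1,0,0],"delta_rot": [0,0,0]},{"delta_pos": [-0.2,0,0],"delta_rot": [0,0,0]},{"delta_pos": [-0.2,0,0],"delta_rot": [0,0,0]},{"delta_pos": [-0.2,0,0],"delta_rot": [0,0,0]},{"delta_pos": [-0.2,0,0],"delta_rot": [0,0,0]},{"delta_pos": [-0.2,0,0],"delta_rot": [0,0,0]},{"delta_pos": [-0.2,0,0],"delta_rot": [0,0,0]},{"delta_pos": [-0.2,0,0],"delta_rot": [0,0,0]},{"delta_pos": [-0.2,0,0],"delta_rot": [0,0,0]},{"delta_pos": [-0.2,0,0],"delta_rot": [0,0,0]}]}}

```text
clock: 65.82
tcp_pos: [0.537, -0.0042, 0.0982]
ee_rot: [179.9, -0.4, 101.0]
contact_force: [-1.7, 12.6, 8.5]
width: -0.0
```

Run:
```python
from h import *
s=robot.get_state(); print(s["tcp_pos"],s["ee_rot"],tobed(s["tcp_pos"][:2]),s["contact_force"])
```

```text
[ 0.53704004 -0.00421765  0.09821682] [179.93281898  -0.36866286 101.03133668] [[-0.06459408  0.15750123]] [-1.70282492 12.64472631  8.48061465]
```

>>> {"api": "move_arm", "payload": {"motion": [{"delta_pos": [1.5,0,0],"delta_rot": [0,0,0]},{"delta_pos": [1.5,0,-2],"delta_rot": [0,0,0]},{"delta_pos": [1.5,0,-5],"delta_rot": [0,0,0]},{"delta_pos": [-1,-2,-5],"delta_rot": [0,0,0]},{"delta_pos": [-4.5,-4.5,-5],"delta_rot": [0,0,0]},{"delta_pos": [-8,-4.5,-5],"delta_rot": [0,0,0]},{"delta_pos": [-8,-4.5,-5],"delta_rot": [0,0,0]},{"delta_pos": [-8,-4.5,-2],"delta_rot": [0,0,0]},{"delta_pos": [-8,-4.5,0],"delta_rot": [0,0,0]},{"delta_pos": [-8,-4.5,0],"delta_rot": [0,0,0]}]}}

```text
clock: 66.65
tcp_pos: [0.5062, -0.0938, 0.0939]
ee_rot: [-179.7, -0.1, 101.0]
contact_force: [-0.8, 0.4, 0.1]
width: -0.0001
```

>>> {"api": "move_arm", "payload": {"motion": [{"delta_pos": [0,0.5,0],"delta_rot": [0,0,0]},{"delta_pos": [0,1.0,0],"delta_rot": [0,0,0]},{"delta_pos": [0,1.5,0],"delta_rot": [0,0,0]},{"delta_pos": [0,2.0,0],"delta_rot": [0,0,0]},{"delta_pos": [0,2.4,0],"delta_rot": [0,0,0]},{"delta_pos": [0,2.6,0],"delta_rot": [0,0,0]},{"delta_pos": [0,2.8,0],"delta_rot": [0,0,0]},{"delta_pos": [0,3.0,0],"delta_rot": [0,0,0]},{"delta_pos": [0,3.1,0],"delta_rot": [0,0,0]},{"delta_pos": [0,3.1,0],"delta_rot": [0,0,0]}]}}

```text
clock: 67.48
tcp_pos: [0.535, -0.0889, 0.0975]
ee_rot: [-179.2, -0.1, 101.1]
contact_force: [-19.6, -3.6, 16.3]
width: -0.0002
```

Run:
```python
from h import *
s=robot.get_state(); print(s["tcp_pos"],s["ee_rot"],tobed(s["tcp_pos"][:2]),s["contact_force"])
```

```text
[ 0.53499786 -0.0888613   0.09747271] [-1.79218443e+02 -5.76795137e-02  1.01144586e+02] [[-0.08274951  0.07480239]] [-19.63025396  -3.63624619  16.32721783]
```

>>> {"api": "move_arm", "payload": {"motion": [{"delta_pos": [0,-1.5,0],"delta_rot": [0,0,0]},{"delta_pos": [0,-1.5,-4],"delta_rot": [0,0,0]},{"delta_pos": [0,-1,-8],"delta_rot": [0,0,0]},{"delta_pos": [-3,0,-10],"delta_rot": [0,0,0]},{"delta_pos": [-7,1,-10],"delta_rot": [0,0,0]},{"delta_pos": [-11,2,-10],"delta_rot": [0,0,0]},{"delta_pos": [-14,3,-10],"delta_rot": [0,0,0]},{"delta_pos": [-14,3,-10],"delta_rot": [0,0,0]},{"delta_pos": [-14,3,-10],"delta_rot": [0,0,0]},{"delta_pos": [-14,3,-10],"delta_rot": [0,0,0]}]}}

```text
clock: 68.32
tcp_pos: [0.5945, -0.2193, 0.1969]
ee_rot: [-180.0, -0.1, 101.1]
contact_force: [-0.7, 0.1, -0.1]
width: -0.0001
```

Run:
```python
from h import *
s=robot.get_state(); print(s["tcp_pos"],s["ee_rot"])
a=robot.camera("wrist");I=info("wrist");cv2.imwrite("pics/w19.png",cv2.resize(cv2.convertScaleAbs(a,alpha=1.5),(784,588),interpolation=cv2.INTER_CUBIC));np.save("w19.npy",I[2])
for b in blobs(a,I,.028,300): print(b,tobed(b[1:3]))
```

```text
[ 0.59451765 -0.21926933  0.19686092] [-1.79963033e+02 -6.08233046e-02  1.01054311e+02]
(array([304.,  61.]), 0.5848, -0.1191, 78, 72, 11.0) [[-0.0396322   0.03561656]]
```

View pics/w19.png

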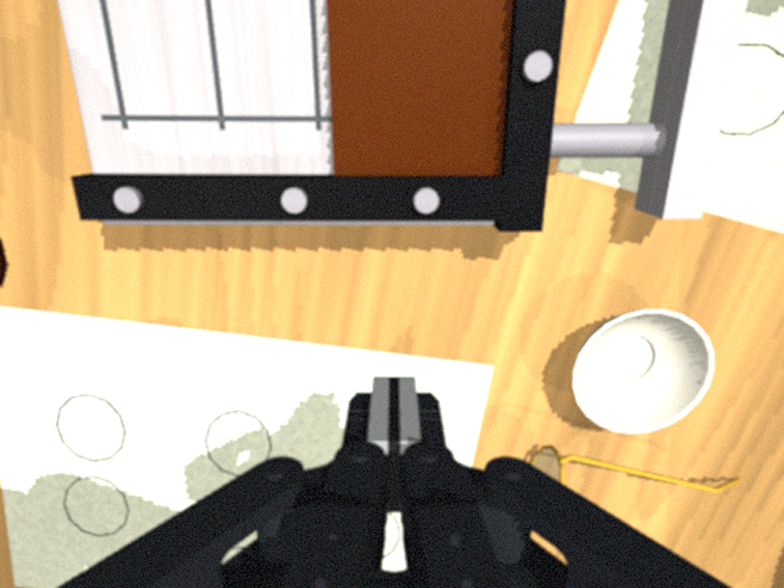

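>>> {"api": "move_arm", "payload": {"motion": [{"delta_pos": [2,-1,-3],"delta_rot": [0,0,0]},{"delta_pos": [5,-2,-5],"delta_rot": [0,0,0]},{"delta_pos": [8,-3,-6],"delta_rot": [0,0,0]},{"delta_pos": [11,-4,-6],"delta_rot": [0,0,0]},{"delta_pos": [14,-5,-6],"delta_rot": [0,0,0]},{"delta_pos": [14,-5,-6],"delta_rot": [0,0,0]},{"delta_pos": [14,-5,-6],"delta_rot": [0,0,0]},{"delta_pos": [14,-5,-6],"delta_rot": [0,0,0]},{"delta_pos": [14,-5,-6],"delta_rot": [0,0,0]},{"delta_pos": [14,-5,-6],"delta_rot": [0,0,0]}]}}

```text
clock: 69.2
tcp_pos: [0.5191, -0.0925, 0.2573]
ee_rot: [-180.0, 0.0, 101.0]
contact_force: [0.0, -0.7, -0.3]
width: -0.0002
```

Run:
```python
from h import *
s=robot.get_state(); print(s["tcp_pos"],s["ee_rot"])
a=robot.camera("wrist");I=info("wrist");np.save("w20.npy",I[2])
c=cv2.resize(cv2.convertScaleAbs(a[40:340,190:400],alpha=1.6),None,fx=2,fy=2,interpolation=cv2.INTER_CUBIC)
cv2.imwrite("pics/w20.png",c)
for b in blobs(a,I,.028,300): print(b,tobed(b[1:3]))
```

```text
[ 0.51914473 -0.09249241  0.25726268] [-1.79997738e+02  4.78161391e-03  1.01023259e+02]
(array([ 95., 262.]), 0.36, -0.194, 115, 44, -72.6) [[-0.27459358  0.00498654]]
(array([352., 186.]), 0.5777, -0.0811, 150, 79, -79.0) [[-0.03935101  0.07427313]]
```

View pics/w20.png

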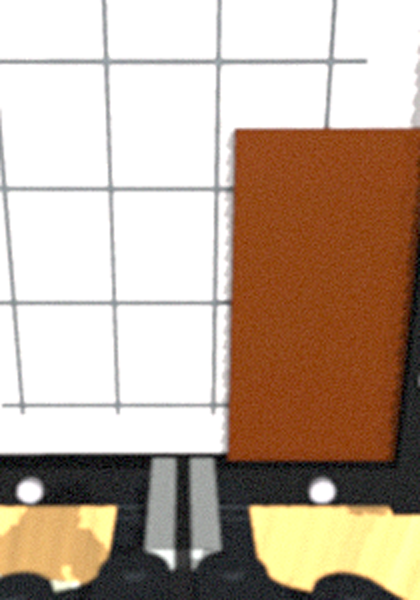

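```bash
python3 -c "
from rig import robot
print(robot.get_state()['contact_force'],robot.sign_off())"
```

```text
the job is handed in; nothing more can be done
[-0.43529826  0.64907236 -0.19656222] None
```

The job is done and handed in at about 69 s of the 210 s allowed. The arm was standing clear with about 0 N on the wrist.

**Offcuts:** I laid two offcuts and the lens disc in the tip tray. I raised it by its bar until it hit the stop: the force climbed to about 25 N with almost no further movement. I then lowered it back onto its legs. The pictures showed all three pieces in the bin, one partly hidden behind the front wall, and the tray level and empty. I did not check the bin again after loading the blanks.

**Blanks:** I placed all three along the back fence, then pushed each against the fence or its neighbour, and its end against the side stop. I finished with one last push towards the fence. The final close view measured the block at 150 x 79 mm (150 x 78 expected), with centre and angle as expected to about 1 mm. Its ends lined up and no gaps showed.

**Checks that disagreed or went wrong:**
- **End push:** the finger stopped about 1 mm further in on the third blank than on the first two. The last picture showed no step between the ends.
- **Missed grip:** my first try at the second offcut closed too high. I checked the piece had not moved and gripped it again lower.
- **Knocked blank:** one blank moved about 3 cm aside early on, so I measured it again before picking it up.

I did not do a separate final check of the spectacles and tools, but no move went near them.

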